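Load the barrel tumbler and lock its hatch

ROBOT

A 6-joint arm with a two-finger parallel gripper is mounted at the origin on a cart in front of the work surface, level with it; the furniture and walls round the work are solid. World frame = base frame: x ahead of the robot, y to its left, z up, the work surface at z = 0. Lengths are in m, angles in rad, forces in N, time in s.
With the tool pointing down it reaches from about 0.3 to 0.775 m from the base axis. Payload 14.6 kg.
Tool frame: the origin (TCP) lies at the very end of the fingers, on their centre line; the grasp point (between the pads) lies 19 mm behind it; z points along the fingers, y is the line along which they close (so a half turn about z gives the same grasp; the last joint's range is limited). The gripper opens to 94 mm and grips with 3 to 60 N. Pads are 16 mm wide; open, the fingers measure 119 mm over their backs; the gripper's body (75 mm by 177 mm) begins 78 mm behind the grasp point.
Start: joints at [1.13, 0.3, 1.521, -0, 1.321, -0.067], TCP at [0.201, 0.512, 0.205] pointing down, gripper open.
Joint ranges: [-3.03, 3.03], [-0.79, 2.21], [0.23, 2.52], [-1.04, 4.18], [0, 3.07], [-2.55, 2.55]. Speed limits (rad/s): [2.22, 2.22, 2.57, 3.14, 3.14, 3.14].

INTERFACE

Orientations are given as [roll, pitch, yaw] about the fixed x, y, z axes, in that order (R = Rz(yaw) Ry(pitch) Rx(roll)).
In Python, from station import * gives the robot as it stands.
- The arm moves only by the tool jog_arm, never from a script. Its argument "rows" is a list of rows, each a list of 3 entries, a list of its own where there are three numbers: the shift along the tool's x, y, z in m, then the turn about the tool's z in degrees, then the finger opening in m, from 0 to 0.094. A call has 1 to 12 rows; each row shifts and turns the commanded pose from where the row before left it, along the tool's axes as they then stand; what a row does not reach is not made up. A row lasts 1/12 s, in which the tool goes at most 41.7 mm and 7.16 degrees, less where a joint would pass 70% of its speed; a pose out of reach is approached as far as the arm can. A call is refused whole if a number of a shift passes 0.0417 or a number of a turn 7.16, either way. A call with a gripper value outside its range is refused whole. The fingers move at their own pace and stop on an object; "squeeze" is the grip in N (left out, the last holds). Time passes only in rows, so rows that do not move let the fingers close. It gives the time, the measured TCP pose, the force, the opening and the grip force at its end, in the units of the state.
- get_obs(): the state, without advancing time (a new reading comes with each control period).
- camera(name): name is "scene" or "top" or "wrist"; returns a dict with "image" (384x512x3 uint8, red, green, blue), "range_z" (384x512 float32, m along the optical axis (not along the pixel's ray), 0 where there is no reading), "K" (3x3 intrinsics, pixels), "k1" (the pictures are not rectified: a ray, as slopes to the right and down, at radius r is drawn at 1 + k1 r^2 times it, then the intrinsics apply), "world_from_camera" (4x4, takes a point from camera to world coordinates); the wrist camera has in their place "T_tool_cam" (4x4, takes a point from camera to tool coordinates, whose origin is the TCP and whose axes are the flange's). Camera axes: x right, y up, looking along -z (the intrinsics and any distortion apply to the point x, -y, -z); pixel columns grow to the right and rows downward; lengths in m; the calibration is good to about 2 mm. A picture is of the moment at which its call begins: read the wrist's pose just before it.
- hand_in(): hands the job in; it is judged then, once.
Trained networks look in a picture, given as the dict that the camera call returned (one of the last four; its "shot" number tells which), for a name from the list of things; names that differ only in an ending like _2 or _b are one class to them, and where a whole thing is asked for, a point or a joint stands for the part that bears it (a point fixed in the world has none). Each returns a list of dicts, best first, with "p" (0 to 1); they miss things now and then, are a little off and sometimes report something else, mostly with a low value. They report only what shows in the picture. A call takes as long as a camera call. They do not tell look-alikes from the thing itself.
- search_frame(label, picture): "at" ([column, row] as shares, 0 to 1, of the picture: columns of its width, rows of its height, amid what is visible of it).
- spot_point(label, picture): "at" ([column, row] as shares, 0 to 1, of the picture: columns of its width, rows of its height: a listed point, or the origin of a listed thing).
The state is a dict: "time_s": time; "qpos": joint angles; "joint_vel": joint speeds; "tau": joint torques, N m; "ee_pos": TCP position; "eef_rot": TCP orientation; "force": force on the tool from outside, world axes, zero at the start; "moment": the same for the moment, N m; "grip_width": finger opening in m; "grip_force": force on a finger pad.
Only numpy, scipy, OpenCV 4.12 (cv2) and the standard library are available. Lean on these libraries where they do the work, as an engineer would, in place of code of your own. Each camera call takes 0.05 s, during which the arm holds its last target. There are 200 camera calls.

TASK

Load the rusty bolt into the hexagonal tumbling barrel for cleaning: slide the hatch on its sloping flat open, put the bolt in through the opening, and slide the hatch back over it until its slot lines up with the slot in the barrel. Then take the thumbscrew from the wooden block, put it through both slots until its flange sits flat on the hatch, give it a quarter turn either way so that it locks, and let go. Leave the other things on the bench where they are.

Things in the scene. Friction and masses are not known exactly. Their poses are not given: they have to be found in the camera images.
- tumbler: bench barrel tumbler, fixed; grey hollow hexagonal barrel 290 mm long, 164 mm across flats, axis level along y, 122 mm above the bench, highest edge 220 mm; it does not turn. Dark base 158 (x) x 354 mm (y); motor at the -y end reaches y = -296 mm. Origin on the bench under the barrel's middle; x away from the robot, z up
- mouth (a point): centre of the 62 (x) x 110 mm (y) opening in the barrel's sloping flat, on its outer surface, 193 mm above the bench; wall 4 mm, empty barrel below. Axes: x up the slope, y along the barrel (left seen from the robot), z out of the flat, leaning 30 deg from vertical towards the robot. Guide rails 35 mm either side of the centre line stand 8 mm proud
- barrel_centre (a point): middle of the hollow barrel, on its axis (axes as tumbler)
- flat_slot (a point): centre of the through slot in the barrel's wall, on the outer surface of the sloping flat (axes as mouth): 30 mm along x, 15 mm along y, 75 mm along +y from the centre of the opening
- hatch (a joint): slide of the hatch along the flat, m: 0 when its slot is exactly over the barrel's slot and it covers the opening; grows as it slides along +y (mouth) and opens; 0.111 wholly open, end stop. It also runs 10 mm past the lined-up place, to -0.010. Friction about 2.5 N; stays where it is left
- hatch_handle (a point): middle of the hatch's handle, moves with it (axes as mouth): dark steel bridge, a 12 mm round bar 44 mm long along x, its centre line 28 mm above the hatch, 22 mm clear below; pinch it across y. The hatch is a plain aluminium plate 74 (x) x 156 (y) x 4 mm
- hatch_slot (a point): centre of the through slot in the hatch, on its upper surface, moves with it (axes as mouth): 27 mm along x, 13 mm along y, inside a raised dark seat ring (31 mm inner, 39 mm outer diameter, 3 mm high) that centres the screw's flange. This surface is 5 mm outside the barrel's flat, 9 mm above the inside of its wall. 67 mm along +y from the handle
- bolt: the rusty brown hexagon-headed bolt, lying on the bench, 88 mm long along its own y; shank 12 mm thick, head 20 x 23 mm and 8 mm long at the -y end (it lies on the head and the tip, so a few degrees from level). Origin at mid-length, 11 mm below the shank's axis; can be gripped across the shank at mid-length
- screw: steel quarter-turn thumbscrew, tip down in the block. Origin on its axis under the flange, z out of the head. Spade head 46 wide (x), 9 thick (y), z 4 to 38 mm; flange 28 dia, chamfered, z 0 to 4; shank 10 dia; cross-bar at the tip 24 long (x), 9 thick, rounded, z -20.5 to -11.5 mm. The bar passes the slots with x along their long side; turned a quarter it lies behind the barrel's wall
- block: hardwood block fixed to the bench, 56 (x) x 100 (y) x 38 mm high, origin at the middle of its underside. Holds the screw in a slot 28 (x) x 14 mm (y), 30 deep, centred 20 mm along +y; the screw's flange rests on its top
- masking_tape: bystander: roll of masking tape 94 mm wide, 25 mm high; leave alone
- bearing: bystander: ball bearing 47 mm across, 14 mm high; leave alone
Mind the look-alikes: they are no part of the job. Leave any purple look-alike of the screw alone.

How it is judged:
By the outcome, as a careful person would: the job done as asked, in the order asked, and still so for the second after the job is handed in, with the robot touching nothing.
It also fails if it takes over 69 s, if anything falls off the work surface, if the arm or the gripper's body presses on something with over 40 N, if the wrist force passes 120 N, or if a joint passes its speed limit or range.

## Working session

There is one attempt and no reset: what is moved stays moved. The work goes in short steps, Python scripts to look and compute and a tool call to move; the robot and the scene stay as the last step left them, time stands still between calls to the robot, and variables do not carry over. Pictures are saved under pics/ and viewed, at most 10 in all, crops included, and the job is handed in when it is done.

Besides the shell and the picture viewer there is one more tool, called after ">>>" by a JSON object that holds its "fn" and its "kwargs", one argument or row to a line. jog_arm: Moves the arm, as the interface text tells. Its arguments: {"type":"object","properties":{"rows":{"type":"array","items":{"type":"array"}},"squeeze":{"type":"number"}},"required":["rows"]}

```bash
ls; mkdir -p pics; cat > h.py <<'E'
from station import *
import numpy as np, cv2
from scipy.spatial.transform import Rotation as R
def Rt(rpy): return R.from_euler('xyz',rpy).as_matrix()
def wfc(c,obs=None):
    if 'world_from_camera' in c: return np.array(c['world_from_camera'])
    T=np.eye(4);T[:3,:3]=Rt(obs['eef_rot']);T[:3,3]=obs['ee_pos']; return T@np.array(c['T_tool_cam'])
def ray(c,u,v):
    K=np.array(c['K']);d=np.array([(u-K[0,2])/K[0,0],(v-K[1,2])/K[1,1]]);s=d.copy()
    for _ in range(10): s=d/(1+c['k1']*(s@s))
    return np.array([s[0],-s[1],-1.])
def pix(c,u,v,obs=None,r=None):
    if r is None:
        w=c['range_z'][max(0,int(v)-1):int(v)+2,max(0,int(u)-1):int(u)+2]; w=w[w>0]; r=np.median(w) if w.size else np.nan
    return (wfc(c,obs)@np.r_[ray(c,u,v)*r,1])[:3]
def onz(c,u,v,z,obs=None):
    T=wfc(c,obs);d=T[:3,:3]@ray(c,u,v);return T[:3,3]+d*(z-T[2,3])/d[2]
def proj(c,p,obs=None):
    q=np.linalg.inv(wfc(c,obs))@np.r_[p,1];s=np.array([q[0],-q[1]])/-q[2];s=s*(1+c['k1']*(s@s));K=np.array(c['K'])
    return s[0]*K[0,0]+K[0,2],s[1]*K[1,1]+K[1,2]
def save(c,n): cv2.imwrite('pics/'+n,c['image'][:,:,::-1])
E
python3 - <<'E'
from h import *
np.set_printoptions(precision=4,suppress=True)
print(get_obs())
ims=[]
for n in ['scene','top']:
    c=camera(n); ims.append(c['image'])
    print(n,c['world_from_camera'],c['K'][0][0],c['k1'])
    for l in ['bolt','screw','block','tumbler','masking_tape','bearing','hatch']:
        for f in (search_frame,spot_point):
            try:
                for d in f(l,c)[:4]:
                    u,v=d['at'][0]*512,d['at'][1]*384
                    print(l,f.__name__,round(d['p'],2),(round(u),round(v)),pix(c,u,v))
            except Exception as e: print(l,f.__name__,e)
    for l in ['mouth','flat_slot','hatch_handle','hatch_slot']:
        for d in spot_point(l,c)[:2]:
            u,v=d['at'][0]*512,d['at'][1]*384
            print(l,round(d['p'],2),(round(u),round(v)),pix(c,u,v))
    save(c,n+'0.png')
E
```

```text
pics
{'time_s': 0.0, 'qpos': array([ 1.1304,  0.3005,  1.5216, -0.    ,  1.3207, -0.0666]), 'joint_vel': array([ 0.0006, -0.0012, -0.0002,  0.0005,  0.0006, -0.0013]), 'tau': array([  0.0045, -53.1849, -35.2723,   0.071 ,   0.0246,  -0.0001]), 'ee_pos': array([0.2007, 0.5118, 0.2049]), 'eef_rot': array([-3.1404, -0.0001,  2.7678]), 'force': array([-0.3213, -0.1129,  0.0358]), 'moment': array([-0.0199,  0.0103, -0.002 ]), 'grip_force': 0.0, 'grip_width': 0.09372100076758172}
scene [[ 0.8926  0.2661 -0.3639  0.1419]
 [-0.4508  0.5279 -0.7198 -0.2593]
 [ 0.0006  0.8066  0.5912  0.7027]
 [ 0.      0.      0.      1.    ]] 443.6522380406428 -0.1418697356423781
bolt call 0.52 (216, 283) [0.3422 0.3366 0.0124]
bolt call 0.64 (215, 283) [0.341  0.3387 0.0109]
screw call 0.9 (286, 291) [0.4332 0.2061 0.0718]
screw call 0.88 (284, 298) [0.4291 0.2072 0.0535]
block call 0.96 (281, 307) [0.421  0.2021 0.0382]
block call 0.79 (284, 321) [0.3455 0.0679 0.1979]
block call 0.7 (328, 246) [0.5606 0.2611 0.0873]
tumbler call 0.95 (345, 221) [0.5739 0.2378 0.1649]
masking_tape call 0.86 (192, 244) [ 0.
[... 1152 characters left out ...]
umbler call 0.2 (323, 125) [0.5915 0.2883 0.1984]
masking_tape call 0.87 (219, 263) [0.3284 0.4996 0.0159]
masking_tape call 0.67 (225, 255) [0.3442 0.4877 0.0005]
bearing call 0.83 (246, 213) [0.4365 0.438  0.0134]
bearing call 0.58 (278, 137) [0.5697 0.3708 0.2078]
bearing call 0.87 (244, 218) [0.4272 0.4452 0.0013]
hatch call 0.95 (323, 127) [0.5888 0.2882 0.1978]
hatch call 0.51 (290, 254) [0.3469 0.3424 0.0164]
hatch call it knows: barrel_centre, bearing, block, bolt, flat_slot, hatch_handle, hatch_slot, masking_tape, mouth, screw, tumbler
flat_slot 0.7 (303, 133) [0.5779 0.3248 0.2005]
hatch_handle 0.56 (330, 131) [0.5752 0.2792 0.2262]
hatch_slot 0.79 (293, 139) [0.5675 0.3434 0.1949]
```

View pics/scene0.png

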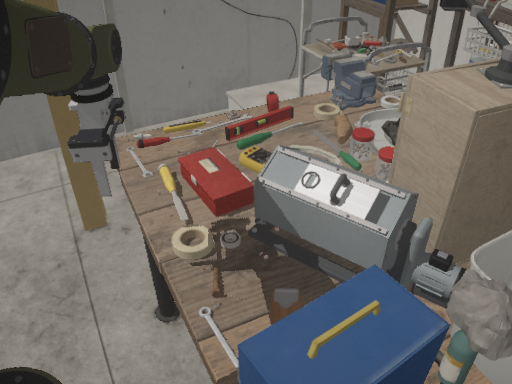

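View pics/top0.png

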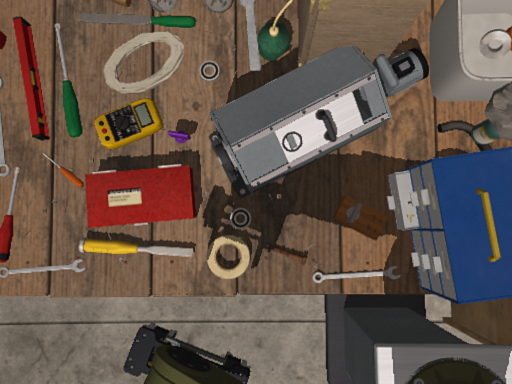

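The scene picture shows the block with the screw at (286,295), half behind the blue toolbox, and the bolt at (216,275). In the top picture the bolt is at (290,252), the screw in its block at (352,212), the hatch slot ring at (292,141), the handle at (328,122), and the partly open mouth at (370,105).

There are two screw candidates in the top view: the steel one in the wooden block at (352,212), and a purple one at (181,137). The steel one in the block fits the description. I'll fit the geometry and confirm it in a crop.

```bash
python3 - <<'E'
from h import *
np.set_printoptions(precision=4,suppress=True)
c=camera('top'); np.savez('top.npz',**{k:c[k] for k in c})
z=c['range_z'];V,U=np.mgrid[0:384,0:512]
P=np.array([[pix(c,u,v,r=z[v,u]) for u in range(180,450)] for v in range(30,290)])
np.save('P.npy',P)
# ridge: highest points
Q=P[30:170,20:230].reshape(-1,3)
top=Q[(Q[:,2]>0.212)&(Q[:,2]<0.226)]
m=top[:,:2].mean(0);w=np.linalg.svd(top[:,:2]-m,full_matrices=False)[2][0];print('ridge',m,w,np.degrees(np.arctan2(w[1],w[0])),top[:,2].max(),len(top))
# sloping flat by RANSAC of plane normals
rng=np.random.default_rng(0);S=Q[(Q[:,2]>0.13)&(Q[:,2]<0.215)];best=(0,)
for _ in range(800):
    a=S[rng.choice(len(S),3,False)];n=np.cross(a[1]-a[0],a[2]-a[0]);l=np.linalg.norm(n)
    if l<1e-5: continue
    n/=l;n*=np.sign(n[2])
    if abs(n[2]-.866)>.06: continue
    k=np.abs((S-a[0])@n)<.0025
    if k.sum()>best[0]: best=(k.sum(),n,k)
A=S[best[2]];mm=A.mean(0);n=np.linalg.svd(A-mm,full_matrices=False)[2][2];n*=np.sign(n[2]);print('plane',n,mm,best[0],'n yaw',np.degrees(np.arctan2(-n[1],-n[0])))
# block
B=P[150:230,130:230].reshape(-1,3);B=B[(B[:,2]>.033)&(B[:,2]<.042)];r=cv2.minAreaRect(B[:,:2].astype(np.float32)*1000);print('block',r)
b=P[205:235,75:135].reshape(-1,3);
im=c['image'];hsv=cv2.cvtColor(im,cv2.COLOR_RGB2HSV)
cr=lambda u0,u1,v0,v1,s:cv2.resize(im[v0:v1,u0:u1],None,fx=s,fy=s,interpolation=cv2.INTER_CUBIC)
a=cr(250,410,190,280,5)[:,:,::-1]
cv2.imwrite('pics/crop1.png',a)
E
```

```text
ridge [0.616  0.3237] [-0.4382  0.8989] 115.99157055625888 0.22598492709335638 2722
plane [0.4491 0.2243 0.8649] [0.6512 0.3583 0.1948] 4913 n yaw -153.46113314755127
block ((430.8075866699219, 175.1864013671875), (110.01606750488281, 144.65670776367188), 17.363832473754883)
```

View pics/crop1.png

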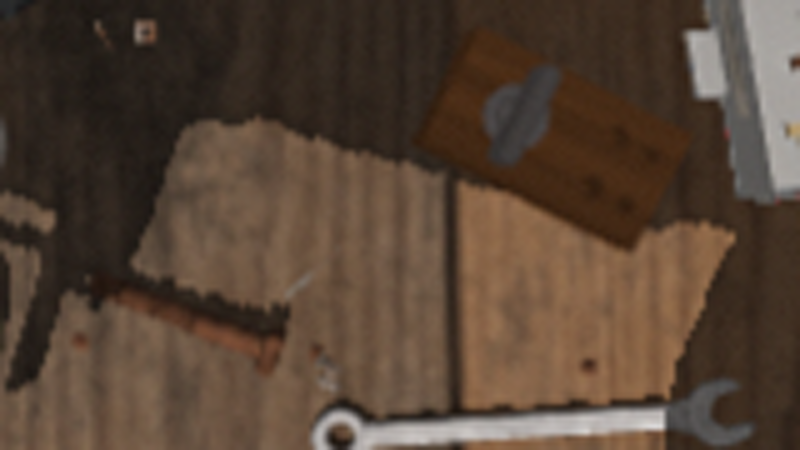

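The crop shows the steel screw standing in the wooden block at crop (525,110), top (355,212). It is grey and in the block, so it is the right one, not the purple one at (181,137). The bolt's tip is at crop (95,285) and its head at (270,355). Next I'll move above the bolt area, and check whether the turn entry accepts three numbers.

>>> {"fn": "jog_arm", "kwargs": {
  "rows": [
    [[0,0,0],[0,1,0],0.094]
  ]
}}

```text
validation failed for argument at $.ro...
```

```bash
python3 - <<'E'
from h import *
np.set_printoptions(precision=4,suppress=True)
o=get_obs();print(o['time_s'],o['ee_pos'],o['eef_rot'])
d=np.load('top.npz');c={k:d[k] for k in d};c['k1']=float(c['k1'])
print('bolt tip/head',onz(c,269.5,247.3,.011),onz(c,303.5,261,.011))
print('screw head top',onz(c,351,221,.076),onz(c,360,204.5,.076))
for u,v in [(345,196),(333.5,217.5),(377,239),(388,217)]: print('blk',onz(c,u,v,.038))
Rw=Rt(o['eef_rot']);print(Rw);
w=camera('wrist');print(w['T_tool_cam'],w['K'][0][0])
E
```

```text
1.85 [0.2008 0.512  0.2055] [-3.1416 -0.      2.7678]
bolt tip/head [0.3615 0.3878 0.011 ] [0.3315 0.3138 0.011 ]
screw head top [0.4176 0.22   0.076 ] [0.4514 0.2009 0.076 ]
blk [0.4715 0.2249 0.038 ]
blk [0.4256 0.2503 0.038 ]
blk [0.3795 0.1597 0.038 ]
blk [0.426  0.1353 0.038 ]
[[-0.9309  0.3652 -0.    ]
 [ 0.3652  0.9309 -0.    ]
 [ 0.     -0.     -1.    ]]
[[ 0.0015  0.9582  0.2862  0.0829]
 [ 1.     -0.0013 -0.0009  0.0001]
 [-0.0004  0.2862 -0.9582 -0.1793]
 [ 0.      0.      0.      1.    ]] 306.825972992291
```

Only turns about the tool's z are accepted, so the tool stays vertical. The screw will have to be tilted 30° inside the grip, using its block as a pivot. First I'll check the toolbox clearance and work out the move to the handle.

```bash
python3 - <<'E'
from h import *
np.set_printoptions(precision=4,suppress=True)
d=np.load('top.npz');c={k:d[k] for k in d};c['k1']=float(c['k1']);z=c['range_z']
B=np.array([pix(c,u,v,r=z[v,u]) for v in range(130,320,2) for u in range(380,512,2) if z[v,u]>0])
for lo,hi in [(.06,.1),(.1,.15),(.15,.19),(.19,.3)]:
    b=B[(B[:,2]>lo)&(B[:,2]<hi)]; 
    if len(b): print(lo,len(b),[ (round(x0,2),b[(abs(b[:,0]-x0)<.012)][:,1].max().round(3)) for x0 in np.arange(.24,.6,.03) if (abs(b[:,0]-x0)<.012).any()])
P=np.load('P.npy').reshape(-1,3)
a=np.radians(26.3);ex=np.array([np.cos(a),np.sin(a)]);ey=np.array([-ex[1],ex[0]])
Q=P[(P[:,2]>.1)&(P[:,2]<.26)];L=np.c_[Q[:,:2]@ex,Q[:,:2]@ey,Q[:,2]]
near=L[(L[:,2]>.212)&(L[:,2]<.222)&(abs(L[:,0]-.705)<.02)];print('ridge y ends',np.percentile(near[:,1],[0,.5,1,99,99.5,100]))
h=L[(L[:,2]>.15+0)&(L[:,0]<.69)&(L[:,0]>.62)]
# heights above near flat assuming xt=.705
hh=-(h[:,0]-.7035)*.5+(h[:,2]-.122)*.866-.082
k=(hh>.022)&(hh<.045);print('handle',k.sum(),np.median(h[k],0),np.percentile(h[k],[5,95],axis=0))
for t in np.arange(-.02,.04,.004): print(round(t,3),((hh>=t)&(hh<t+.004)).sum(),end=' ')
E
```

```text
0.06 276 [(np.float64(0.27), np.float64(0.063)), (np.float64(0.3), np.float64(0.067)), (np.float64(0.33), np.float64(0.082)), (np.float64(0.36), np.float64(0.078)), (np.float64(0.39), np.float64(0.109)), (np.float64(0.42), np.float64(0.113)), (np.float64(0.45), np.float64(0.117)), (np.float64(0.48), np.float64(0.12)), (np.float64(0.51), np.float64(0.123)), (np.float64(0.57), np.float64(-0.045))]
0.1 310 [(np.float64(0.27), np.float64(0.064)), (np.float64(0.3), np.float64(0.067)), (np.float64(0.33), np.float64(0.082)), (np.float64(0.36), np.float64(0.077)), (np.float64(0.39), np.float64(0.082)), (np.float64(0.42), np.float64(0.084)), (np.float64(0.45), np.float64(0.099)), (np.float64(0.48), np.float64(0.099)), (np.float64(0.51), np.float64(0.097)), (np.float64(0.54), np.float64(0.099)), (np.float64(0.57), np.float64(-0.046))]
0.15 320 [(np.float64(0.27), np.float64(0.063)), (np.float64(0.3), np.float64(0.067)), (np.float64(0.33), np.float64(0.082)), (np.float64(0.36), np.float64(0.076)), (np.float64(0.39), np.float64(0.08)), (np.float64(0.42), np.float64(0.083)), (np.float64(0.45), np
[... 166 characters left out ...]
float64(0.063)), (np.float64(0.3), np.float64(0.066)), (np.float64(0.33), np.float64(0.072)), (np.float64(0.36), np.float64(0.075)), (np.float64(0.39), np.float64(0.08)), (np.float64(0.42), np.float64(0.083)), (np.float64(0.45), np.float64(0.088)), (np.float64(0.48), np.float64(0.091)), (np.float64(0.51), np.float64(0.096)), (np.float64(0.54), np.float64(0.096)), (np.float64(0.57), np.float64(-0.018))]
ridge y ends [-0.1298 -0.1281 -0.1274  0.1704  0.1712  0.1721]
handle 210 [ 0.6476 -0.0042  0.2282] [[ 0.6256 -0.0101  0.2126]
 [ 0.6708  0.0002  0.2373]]
-0.02 2 -0.016 24 -0.012 23 -0.008 12 -0.004 177 0.0 2056 0.004 2438 0.008 1433 0.012 76 0.016 5 0.02 10 0.024 11 0.028 6 0.032 38 0.036 92
```

```bash
cat >> h.py <<'E'
def plan(pos,yaw,n,start=None,w=.094):
    """print n rows from the present (or start=(pos,yaw_deg)) to pos,yaw(deg): rows of shift/turn, tool vertical"""
    if start is None: o=get_obs(); p,y=np.array(o['ee_pos']),np.degrees(o['eef_rot'][2])
    else: p,y=np.array(start[0]),start[1]
    dy=(yaw-y+180)%360-180; s=(np.array(pos)-p)/n; t=-round(dy/n,2); rows=[]
    for i in range(n):
        a=np.radians(y); M=np.array([[np.cos(a),np.sin(a),0],[np.sin(a),-np.cos(a),0],[0,0,-1]])
        sh=np.round(M.T@(np.array(pos)-p if i==n-1 else s),4); rows.append([sh.tolist(),t,w]); p=p+M@sh; y-=t
    import json; print(json.dumps(rows)); return p,y
T_YAW=np.radians(26.3)
def tw(x,y): return np.array([x*np.cos(T_YAW)-y*np.sin(T_YAW),x*np.sin(T_YAW)+y*np.cos(T_YAW)])
E
python3 - <<'E'
from h import *
print(get_obs()['time_s'])
s=plan([.30,.45,.30],178,6)
plan([*tw(.645,-.0045),.30],206.3,10,s)
E
```

```text
1.9
[[[-0.0192, -0.0036, -0.0158], -3.24, 0.094], [[-0.0189, -0.0047, -0.0158], -3.24, 0.094], [[-0.0186, -0.0057, -0.0158], -3.24, 0.094], [[-0.0183, -0.0068, -0.0158], -3.24, 0.094], [[-0.0179, -0.0078, -0.0158], -3.24, 0.094], [[-0.0174, -0.0087, -0.0155], -3.24, 0.094]]
[[[-0.0286, -0.0158, -0.0], -2.83, 0.094], [[-0.0278, -0.0172, -0.0], -2.83, 0.094], [[-0.0269, -0.0186, -0.0], -2.83, 0.094], [[-0.0259, -0.0199, -0.0], -2.83, 0.094], [[-0.0249, -0.0212, -0.0], -2.83, 0.094], [[-0.0238, -0.0224, -0.0], -2.83, 0.094], [[-0.0227, -0.0235, -0.0], -2.83, 0.094], [[-0.0215, -0.0246, -0.0], -2.83, 0.094], [[-0.0203, -0.0256, -0.0], -2.83, 0.094], [[-0.019, -0.0266, -0.0], -2.83, 0.094]]
```

>>> {"fn": "jog_arm", "kwargs": {
  "rows": [
    [[-0.019,-0.004,-0.016],-3.2,0.094],
    [[-0.019,-0.005,-0.016],-3.2,0.094],
    [[-0.0185,-0.006,-0.016],-3.2,0.094],
    [[-0.018,-0.007,-0.016],-3.2,0.094],
    [[-0.018,-0.008,-0.016],-3.2,0.094],
    [[-0.017,-0.009,-0.016],-3.2,0.094],
    [[-0.029,-0.016,0],-2.8,0.094],
    [[-0.028,-0.017,0],-2.8,0.094],
    [[-0.027,-0.019,0],-2.8,0.094],
    [[-0.026,-0.02,0],-2.8,0.094],
    [[-0.025,-0.021,0],-2.8,0.094],
    [[-0.024,-0.022,0],-2.8,0.094]
  ]
}}

```text
time_s: 2.9
ee_pos: [0.4685, 0.3455, 0.3015]
eef_rot: [3.142, 0.0, -2.885]
force: [-0.1, 1.1, 0.8]
grip_width: 0.0942
grip_force: 0.0
```

>>> {"fn": "jog_arm", "kwargs": {
  "rows": [
    [[-0.023,-0.0235,0],-2.8,0.06],
    [[-0.0215,-0.0245,0],-2.8,0.06],
    [[-0.02,-0.0255,0],-2.8,0.06],
    [[-0.019,-0.0265,0],-2.8,0.06],
    [[0,0,0],0,0.06]
  ]
}}

```text
time_s: 3.32
ee_pos: [0.5821, 0.2752, 0.3001]
eef_rot: [-3.141, -0.001, -2.693]
force: [0.4, -0.6, -0.3]
grip_width: 0.064
grip_force: 0.0
```

```bash
python3 - <<'E'
from h import *
np.set_printoptions(precision=4,suppress=True)
o=get_obs();c=camera('wrist');save(c,'w1.png')
print(o['time_s'],o['ee_pos'],np.degrees(o['eef_rot']),o['grip_width'])
V,U=np.mgrid[0:384:2,0:512:2];z=c['range_z']
P=np.array([pix(c,u,v,o,z[v,u]) for v,u in zip(V.ravel(),U.ravel()) if z[v,u]>0]);np.save('Pw.npy',P)
S=P[(P[:,2]>.16)&(P[:,2]<.235)&(np.linalg.norm(P[:,:2]-[.59,.3],axis=1)<.2)];rng=np.random.default_rng(0);best=(0,)
for _ in range(800):
    a=S[rng.choice(len(S),3,False)];n=np.cross(a[1]-a[0],a[2]-a[0]);l=np.linalg.norm(n)
    if l<1e-5: continue
    n/=l;n*=np.sign(n[2]);k=np.abs((S-a[0])@n)<.002
    if n[0]<-.3 and k.sum()>best[0]: best=(k.sum(),n,k)
A=S[best[2]];m=A.mean(0);n=np.linalg.svd(A-m,full_matrices=False)[2][2];n*=np.sign(n[2]);print('plane',n,m,best[0],len(S),np.degrees(np.arctan2(-n[1],-n[0])))
h=(S-m)@n
print(np.histogram(h,np.arange(-.02,.045,.004)))
for l in ['hatch_handle','hatch_slot','mouth']:
    for q in spot_point(l,c)[:2]: u,v=q['at'][0]*512,q['at'][1]*384;print(l,q['p'],u,v,pix(c,u,v,o))
E
```

```text
3.3167 [0.5821 0.2752 0.3001] [-179.9616   -0.0814 -154.2706] 0.06404791655638407
plane [-0.4551 -0.1966  0.8685] [0.574  0.3264 0.1953] 3341 9052 23.36491036386269
(array([ 131,  156,  354,  769, 1982, 2658,  825,  118,    0,    3,    3,
         11,   31,  125,    0,    0]), array([-0.02 , -0.016, -0.012, -0.008, -0.004,  0.   ,  0.004,  0.008,
        0.012,  0.016,  0.02 ,  0.024,  0.028,  0.032,  0.036,  0.04 ,
        0.044]))
hatch_slot 0.76 328.8064 200.6016 [0.5629 0.3438 0.1903]
```

View pics/w1.png

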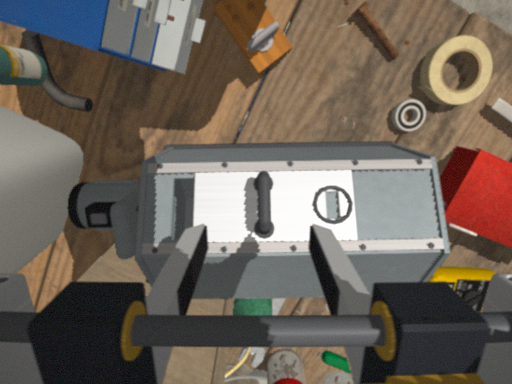

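The wrist picture shows the handle bar from (264,178) to (263,229), the slot ring centred at (332,204), and the open part of the mouth at (175,207). The barrel is level in the picture, so its yaw is about 26°.

```bash
sed -i 's/radians(26.3)/radians(26.0)/' h.py; python3 - <<'E'
from h import *
np.set_printoptions(precision=4,suppress=True)
o=get_obs();c=camera('wrist')
a=T_YAW;n=np.array([-.5*np.cos(a),-.5*np.sin(a),.866]);ex=np.array([np.cos(a),np.sin(a)]);ey=np.array([-ex[1],ex[0]])
tf=lambda p:(p[:2]@ex,p[:2]@ey,p[2])
for nm,u,v in [('bar',264,204),('bar',263.5,196),('bar',263.5,214),('ring T',332,186),('ring B',332,223),('ringL',314,204),('ringR',350,204),('open -y edge',157,210),('hatch -y edge',194,205),('hatch+y',357,205),('plate',230,200),('plate',290,200),('rail',300,162),('rail',300,247)]:
    p=pix(c,u,v,o);print(nm,p,np.array(tf(p)))
# z scale check on tf: bar centre
b=np.mean([pix(c,264,v,o) for v in range(196,214,2)],0)-.006*n;print('bar c',b,np.array(tf(b)), 'gap',tf(b)[2])
plan([b[0],b[1],b[2]-.018],206.0,10,w=.06)
E
```

```text
bar [0.5888 0.2907 0.1967] [0.6566 0.0032 0.1967]
bar [0.5747 0.2827 0.2219] [0.6404 0.0022 0.2219]
bar [0.5872 0.2887 0.2302] [0.6543 0.0021 0.2302]
ring T [0.545  0.3447 0.1877] [0.641  0.0709 0.1877]
ring B [0.5741 0.356  0.2083] [0.6721 0.0683 0.2083]
ringL [0.5675 0.3349 0.1964] [0.6568 0.0522 0.1964]
ringR [0.5527 0.3687 0.1923] [0.6584 0.0891 0.1923]
open -y edge [0.6424 0.1977 0.1929] [ 0.6641 -0.1039  0.1929]
hatch -y edge [0.6198 0.2293 0.1963] [ 0.6576 -0.0656  0.1963]
hatch+y [0.5504 0.3752 0.1931] [0.6592 0.096  0.1931]
plate [0.6006 0.2592 0.1936] [ 0.6534 -0.0303  0.1936]
plate [0.5745 0.3121 0.1948] [0.6532 0.0287 0.1948]
rail [0.5388 0.3068 0.1776] [0.6187 0.0396 0.1776]
rail [0.6053 0.336  0.2201] [0.6913 0.0367 0.2201]
bar c [0.5915 0.292  0.1913] [0.6596 0.0032 0.1913] gap 0.19134484401147167
[[[-0.0018, 0.0005, 0.0128], -0.02, 0.06], [[-0.0018, 0.0005, 0.0128], -0.02, 0.06], [[-0.0018, 0.0005, 0.0128], -0.02, 0.06], [[-0.0018, 0.0005, 0.0128], -0.02, 0.06], [[-0.0018, 0.0005, 0.0128], -0.02, 0.06], [[-0.0018, 0.0005, 0.0128], -0.02, 0.06], [[-0.0018, 0.0005, 0.0128], -0.02, 0.06], [[-0.0018, 0.0005, 0.0128], -0.02, 0.06], [[-0.0018, 0.0005, 0.0128], -0.02, 0.06], [[-0.0014, 0.0009, 0.0132], -0.02, 0.06]]
```

>>> {"fn": "jog_arm", "kwargs": {
  "rows": [
    [[0,0.005,0.012],0,0.06],
    [[0,0.005,0.012],0,0.06],
    [[0,0,0.012],0,0.06],
    [[0,0,0.012],0,0.06],
    [[0,0,0.012],0,0.06],
    [[0,0,0.012],0,0.06],
    [[0,0,0.012],0,0.06],
    [[0,0,0.01],0,0.06],
    [[0,0,0],0,0.0],
    [[0,0,0],0,0.0],
    [[0,0,0],0,0.0],
    [[0,0,0],0,0.0]
  ],
  "squeeze": 25
}}

```text
time_s: 4.57
ee_pos: [0.5746, 0.2878, 0.2083]
eef_rot: [-3.142, 0.001, -2.692]
force: [-0.2, -0.4, 0.6]
grip_width: 0.0369
grip_force: 0.0
```

>>> {"fn": "jog_arm", "kwargs": {
  "rows": [
    [[0,0,0],0,0.0],
    [[0,0,0],0,0.0],
    [[0,0,0],0,0.0],
    [[0,0,0],0,0.0],
    [[0,0,0],0,0.0],
    [[0,0.005,0],0,0.0],
    [[0,0.01,0],0,0.0],
    [[0,0.01,0],0,0.0],
    [[0,0.01,0],0,0.0],
    [[0,0.01,0],0,0.0],
    [[0,0.005,0],0,0.0],
    [[0,0,0],0,0.0]
  ]
}}

```text
time_s: 5.57
ee_pos: [0.5511, 0.3342, 0.2078]
eef_rot: [3.141, -0.001, -2.69]
force: [-6.3, -0.7, 7.0]
grip_width: 0.0114
grip_force: 25.0
```

>>> {"fn": "jog_arm", "kwargs": {
  "rows": [
    [[0,0.005,0],0,0.0],
    [[0,0.003,0],0,0.0],
    [[0,0.002,0],0,0.0],
    [[0,0.002,0],0,0.0],
    [[0,0,0],0,0.0]
  ]
}}

```text
time_s: 5.98
ee_pos: [0.5462, 0.3441, 0.2078]
eef_rot: [3.141, -0.002, -2.691]
force: [-7.5, -4.4, 7.7]
grip_width: 0.0112
grip_force: 25.0
```

>>> {"fn": "jog_arm", "kwargs": {
  "rows": [
    [[0,0.003,0],0,0.0],
    [[0,0.003,0],0,0.0],
    [[0,0.002,0],0,0.0],
    [[0,0.002,0],0,0.0],
    [[0,0,0],0,0.0]
  ]
}}

```text
time_s: 6.4
ee_pos: [0.5418, 0.3529, 0.2078]
eef_rot: [3.141, -0.002, -2.691]
force: [-7.9, -5.0, 7.3]
grip_width: 0.0111
grip_force: 25.0
```

>>> {"fn": "jog_arm", "kwargs": {
  "rows": [
    [[0,0.003,0],0,0.0],
    [[0,0.003,0],0,0.0],
    [[0,0.002,0],0,0.0],
    [[0,0.002,0],0,0.0],
    [[0,0.002,0],0,0.0],
    [[0,0,0],0,0.0]
  ]
}}

```text
time_s: 6.9
ee_pos: [0.5403, 0.3563, 0.2077]
eef_rot: [-3.129, -0.004, -2.697]
force: [10.8, -50.0, 10.3]
grip_width: 0.0179
grip_force: 24.9
```

End stop found: handle at y_t ≈ 0.080, so the mouth is at y_t ≈ -0.039. I'll back off, release, rise and measure the mouth.

>>> {"fn": "jog_arm", "kwargs": {
  "rows": [
    [[0,-0.008,0],0,0.0],
    [[0,-0.004,0],0,0.05],
    [[0,0,0],0,0.05],
    [[0,0,0],0,0.05],
    [[0,0,0],0,0.05],
    [[0,0,-0.02],0,0.06],
    [[0,0,-0.025],0,0.06],
    [[0,0,-0.025],0,0.06],
    [[0,0,-0.025],0,0.06],
    [[0,0,0],0,0.06]
  ]
}}

```text
time_s: 7.73
ee_pos: [0.5434, 0.3538, 0.3079]
eef_rot: [3.141, 0.007, -2.691]
force: [0.0, 0.3, 0.7]
grip_width: 0.0597
grip_force: 0.0
```

```bash
python3 - <<'E'
from h import *
np.set_printoptions(precision=4,suppress=True)
o=get_obs();c=camera('wrist');save(c,'w2.png')
print(o['time_s'],o['ee_pos'],np.degrees(o['eef_rot']),o['grip_width'])
a=T_YAW;ex=np.array([np.cos(a),np.sin(a)]);ey=np.array([-ex[1],ex[0]])
for l in ['hatch_handle','hatch_slot','mouth','flat_slot']:
    for q in spot_point(l,c)[:2]: u,v=q['at'][0]*512,q['at'][1]*384;p=pix(c,u,v,o);print(l,q['p'],u,v,p,p[:2]@ex,p[:2]@ey)
V,U=np.mgrid[0:384:1,0:512:1];z=c['range_z']
P=np.array([pix(c,u,v,o,z[v,u]) for v,u in zip(V.ravel(),U.ravel()) if z[v,u]>0])
X,Y,Z=P[:,:2]@ex,P[:,:2]@ey,P[:,2]
# profile along the flat's centre line: height above flat
h=-(X-.659)*.5+(Z-.193)*.866; s=(X-.659)*.866+(Z-.193)*.5
k=(abs(s)<.012)
for y0 in np.arange(-.13,.19,.004):
    q=k&(abs(Y-y0)<.002); print(round(y0,3),q.sum(),(np.round(np.median(h[q])*1000,1) if q.any() else None),end=' | ')
print()
k=(Y>-.07)&(Y<-.01)
for s0 in np.arange(-.06,.06,.004):
    q=k&(abs(s-s0)<.002); print(round(s0,3),q.sum(),(np.round(np.median(h[q])*1000,1) if q.any() else None),end=' | ')
E
```

```text
7.7333 [0.5434 0.3538 0.3079] [ 179.9552    0.4205 -154.1567] 0.05970724817680219
hatch_handle 0.71 254.976 197.18399999999997 [0.5449 0.3513 0.2277] 0.6437440793707245 0.0769156394565384
hatch_slot 0.59 321.3824 201.71519999999998 [0.5302 0.4187 0.1929] 0.6600822605827523 0.14387284213419071
-0.13 13 -0.6 | -0.126 68 0.5 | -0.122 649 -81.5 | -0.118 282 -131.8 | -0.114 119 -2.8 | -0.11 126 -2.9 | -0.106 119 -2.6 | -0.102 128 -2.7 | -0.098 127 -2.6 | -0.094 132 -3.9 | -0.09 42 -161.9 | -0.086 40 -162.2 | -0.082 43 -161.9 | -0.078 41 -162.1 | -0.074 40 -162.0 | -0.07 40 -161.7 | -0.066 41 -162.2 | -0.062 41 -162.0 | -0.058 40 -162.0 | -0.054 41 -162.1 | -0.05 43 -161.7 | -0.046 41 -161.9 | -0.042 40 -161.8 | -0.038 44 -161.6 | -0.034 42 -161.5 | -0.03 42 -161.6 | -0.026 15 -161.5 | -0.022 0 None | -0.018 0 None | -0.014 0 None | -0.01 0 None | -0.006 0 None | -0.002 0 None | 0.002 0 None | 0.006 0 None | 0.01 30 3.5 | 0.014 94 3.7 | 0.018 95 3.7 | 0.022 95 3.8 | 0.026 97 3.8 | 0.03 94 3.8 | 0.034 92 4.0 | 0.038 97 4.1 | 0.042 94 3.9 | 0.046 93 4.1 | 0.05 95 4.1 | 0.054 92 4.0 | 0.058 9
[... 325 characters left out ...]
| 0.146 91 -0.2 | 0.15 115 0.2 | 0.154 100 4.8 | 0.158 103 5.4 | 0.162 90 7.5 | 0.166 47 4.6 | 0.17 115 2.4 | 0.174 58 2.8 | 0.178 10 2.3 | 0.182 0 None | 0.186 0 None | 
-0.06 197 -128.9 | -0.056 183 -135.7 | -0.052 169 -142.1 | -0.048 199 -148.4 | -0.044 111 -157.2 | -0.04 292 5.7 | -0.036 277 5.8 | -0.032 421 -1.5 | -0.028 201 -2.9 | -0.024 82 -161.7 | -0.02 57 -161.7 | -0.016 78 -161.7 | -0.012 69 -161.9 | -0.008 71 -161.6 | -0.004 84 -161.8 | 0.0 56 -161.9 | 0.004 84 -161.7 | 0.008 76 -162.0 | 0.012 65 -161.8 | 0.016 82 -161.7 | 0.02 27 -161.5 | 0.024 0 None | 0.028 0 None | 0.032 0 None | 0.036 199 -1.7 | 0.04 242 6.0 | 0.044 244 6.1 | 0.048 271 0.1 | 0.052 268 -4.5 | 0.056 232 -11.9 |
```

View pics/w2.png

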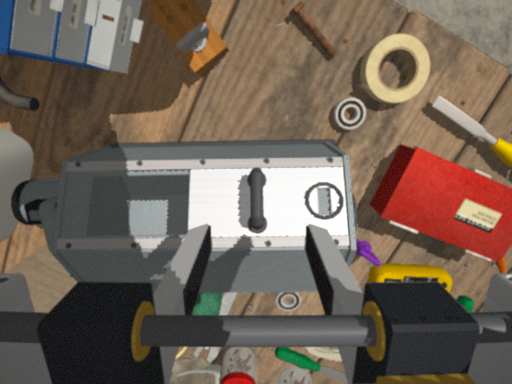

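The wrist picture shows the hatch fully open, with the mouth from (75,215) to (190,215), the handle at (257,200) and the slot ring at (324,201). The bolt is at (297,7)–(332,55). Mouth centre in tumbler coordinates: x_t .662, y_t -.041. Next is the bolt.

```bash
python3 - <<'E'
from h import *
plan([.347,.351,.19],248,11)
E
```

```text
[[[0.0161, 0.0076, 0.0101], -3.84, 0.094], [[0.0155, 0.0087, 0.0101], -3.84, 0.094], [[0.0149, 0.0097, 0.0101], -3.84, 0.094], [[0.0142, 0.0107, 0.0101], -3.84, 0.094], [[0.0135, 0.0116, 0.0101], -3.84, 0.094], [[0.0127, 0.0125, 0.0101], -3.84, 0.094], [[0.0118, 0.0133, 0.0101], -3.84, 0.094], [[0.0109, 0.014, 0.0101], -3.84, 0.094], [[0.0099, 0.0147, 0.0101], -3.84, 0.094], [[0.0089, 0.0154, 0.0101], -3.84, 0.094], [[0.008, 0.0159, 0.0099], -3.84, 0.094]]
```

>>> {"fn": "jog_arm", "kwargs": {
  "rows": [
    [[0.016,0.0075,0.005],-3.8,0.06],
    [[0.0155,0.0085,0.007],-3.8,0.06],
    [[0.015,0.0095,0.01],-3.8,0.06],
    [[0.014,0.0105,0.012],-3.8,0.06],
    [[0.0135,0.0115,0.012],-3.8,0.06],
    [[0.0125,0.0125,0.012],-3.8,0.06],
    [[0.012,0.013,0.012],-3.8,0.06],
    [[0.011,0.014,0.012],-3.8,0.06],
    [[0.01,0.0145,0.012],-3.8,0.06],
    [[0.009,0.0155,0.012],-3.8,0.06],
    [[0.008,0.016,0.01],-4.2,0.06],
    [[0,0,0],0,0.06]
  ]
}}

```text
time_s: 8.98
ee_pos: [0.345, 0.3499, 0.1839]
eef_rot: [3.139, -0.004, -1.95]
force: [0.5, 0.2, -0.4]
grip_width: 0.0601
grip_force: 0.0
```

```bash
python3 - <<'E'
from h import *
np.set_printoptions(precision=4,suppress=True)
o=get_obs();c=camera('wrist');save(c,'w3.png')
print(o['time_s'],o['ee_pos'],np.degrees(o['eef_rot']))
V,U=np.mgrid[0:384,0:512];z=c['range_z']
I=[(v,u) for v,u in zip(V.ravel(),U.ravel()) if z[v,u]>0]
P=np.array([pix(c,u,v,o,z[v,u]) for v,u in I])
k=(np.linalg.norm(P[:,:2]-[.347,.351],axis=1)<.06)&(P[:,2]>.009)&(P[:,2]<.03)
Q=P[k][:,:2];print(k.sum(),np.median(P[(np.linalg.norm(P[:,:2]-[.347,.351],axis=1)<.06),2]));m=Q.mean(0);w=np.linalg.svd(Q-m,full_matrices=False)[2][0];t=(Q-m)@w;print(m,np.degrees(np.arctan2(w[1],w[0])),np.percentile(t,[1,99]),m+w*np.mean(np.percentile(t,[1,99])))
print([ (q['p'],pix(c,q['at'][0]*512,q['at'][1]*384,o)) for q in spot_point('bolt',c)[:2]])
cy=cv2.minAreaRect((Q*1000).astype(np.float32));print(cy)
E
```

```text
8.9833 [0.345  0.3499 0.1839] [ 179.8629   -0.227  -111.6997]
745 0.29633006649918403
[0.3471 0.3422] 68.80951493097118 [-0.0358  0.0498] [0.3496 0.3487]
[]
((350.9732971191406, 348.7401123046875), (87.63507080078125, 21.783321380615234), 67.59158325195312)
```

View pics/w3.png

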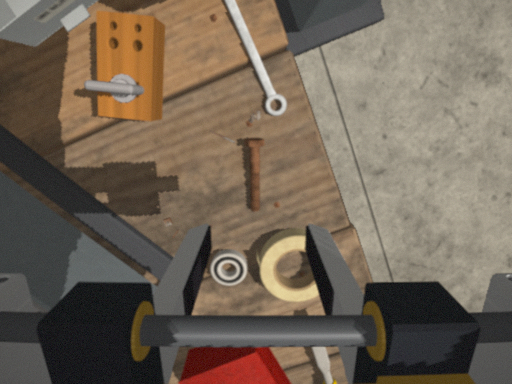

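The bolt is at (254,138)–(254,210), upright and centred between the fingers. The block and screw are at (125,90). Descending.

>>> {"fn": "jog_arm", "kwargs": {
  "rows": [
    [[-0.0005,-0.003,0.025],0,0.05],
    [[0,0,0.03],0,0.05],
    [[0,0,0.03],0,0.05],
    [[0,0,0.03],0,0.05],
    [[0,0,0.025],0,0.05],
    [[0,0,0.02],0,0.05],
    [[0,0,0.012],0,0.05],
    [[0,0,0.008],0,0.03],
    [[0,0,0],0,0.0],
    [[0,0,0],0,0.0],
    [[0,0,0],0,0.0],
    [[0,0,0],0,0.0]
  ],
  "squeeze": 30
}}

```text
time_s: 10.08
ee_pos: [0.3517, 0.3503, 0.0074]
eef_rot: [-3.141, 0.002, -1.955]
force: [0.6, 0.1, 0.1]
grip_width: 0.0203
grip_force: 0.0
```

>>> {"fn": "jog_arm", "kwargs": {
  "rows": [
    [[0,0,0],0,0.0],
    [[0,0,0],0,0.0],
    [[0,0,0],0,0.0],
    [[0,0,-0.005],0,0.0],
    [[0,0,-0.015],0,0.0],
    [[0,0,-0.03],0,0.0],
    [[0,0,-0.03],0,0.0],
    [[0,0,-0.03],0,0.0]
  ]
}}

```text
time_s: 10.75
ee_pos: [0.3507, 0.3496, 0.1179]
eef_rot: [3.141, -0.001, -1.955]
force: [0.0, 0.7, -0.2]
grip_width: 0.0109
grip_force: 30.0
```

```bash
python3 - <<'E'
from h import *
t=[*tw(.662,-.041),.28];print(t)
plan(t,116,20,w=0)
E
```

```text
[np.float64(0.6129748756684008), np.float64(0.2533511432761034), 0.28]
[[[-0.0005, -0.014, -0.0081], 6.6, 0], [[-0.0021, -0.0138, -0.0081], 6.6, 0], [[-0.0036, -0.0135, -0.0081], 6.6, 0], [[-0.0052, -0.013, -0.0081], 6.6, 0], [[-0.0066, -0.0123, -0.0081], 6.6, 0], [[-0.008, -0.0115, -0.0081], 6.6, 0], [[-0.0092, -0.0105, -0.0081], 6.6, 0], [[-0.0104, -0.0093, -0.0081], 6.6, 0], [[-0.0114, -0.0081, -0.0081], 6.6, 0], [[-0.0122, -0.0067, -0.0081], 6.6, 0], [[-0.0129, -0.0053, -0.0081], 6.6, 0], [[-0.0135, -0.0037, -0.0081], 6.6, 0], [[-0.0138, -0.0022, -0.0081], 6.6, 0], [[-0.014, -0.0006, -0.0081], 6.6, 0], [[-0.0139, 0.001, -0.0081], 6.6, 0], [[-0.0137, 0.0026, -0.0081], 6.6, 0], [[-0.0133, 0.0042, -0.0081], 6.6, 0], [[-0.0128, 0.0057, -0.0081], 6.6, 0], [[-0.012, 0.0071, -0.0081], 6.6, 0], [[-0.011, 0.0085, -0.0082], 6.6, 0]]
```

>>> {"fn": "jog_arm", "kwargs": {
  "rows": [
    [[-0.0005,-0.014,-0.016],6.6,0],
    [[-0.002,-0.014,-0.016],6.6,0],
    [[-0.0035,-0.0135,-0.016],6.6,0],
    [[-0.005,-0.013,-0.016],6.6,0],
    [[-0.0065,-0.0125,-0.016],6.6,0],
    [[-0.008,-0.0115,-0.016],6.6,0],
    [[-0.009,-0.0105,-0.016],6.6,0],
    [[-0.0105,-0.0095,-0.016],6.6,0],
    [[-0.0115,-0.008,-0.016],6.6,0],
    [[-0.012,-0.0065,-0.016],6.6,0],
    [[-0.013,-0.005,0],6.6,0],
    [[-0.0135,-0.0035,0],6.6,0]
  ]
}}

```text
time_s: 11.75
ee_pos: [0.5091, 0.2918, 0.2777]
eef_rot: [3.141, 0.001, 2.94]
force: [-0.7, 0.1, -1.2]
grip_width: 0.0108
grip_force: 30.0
```

>>> {"fn": "jog_arm", "kwargs": {
  "rows": [
    [[-0.014,-0.002,0],6.6,0],
    [[-0.014,-0.0005,0],6.6,0],
    [[-0.014,0.001,0],6.6,0],
    [[-0.0135,0.0025,0],6.6,0],
    [[-0.0135,0.004,0],6.6,0],
    [[-0.013,0.0055,0],6.6,0],
    [[-0.012,0.007,0],6.6,0],
    [[-0.011,0.0085,0],6.6,0],
    [[0,0,0],0,0]
  ]
}}

```text
time_s: 12.5
ee_pos: [0.6146, 0.252, 0.2757]
eef_rot: [-3.14, 0.0, 2.017]
force: [0.5, -0.2, -1.5]
grip_width: 0.0112
grip_force: 30.0
```

```bash
python3 - <<'E'
from h import *
o=get_obs();print(o['time_s'],o['ee_pos'],np.degrees(o['eef_rot']),o['grip_width'],o['grip_force'])
c=camera('wrist');save(c,'w4.png')
plan([*tw(.662,-.041),.194],116,1,w=0)
E
```

```text
12.5 [0.61456544 0.25197087 0.27573655] [-1.79932949e+02  1.20702008e-02  1.15561129e+02] 0.011212959463047942 29.984073042869568
[[[0.001, -0.0003, 0.0819], -0.01, 0]]
```

View pics/w4.png

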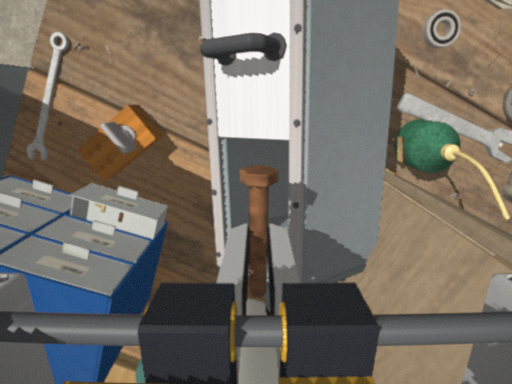

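The bolt is held with its head at (258,172), centred over the mouth columns 222–290. Lowering and releasing.

>>> {"fn": "jog_arm", "kwargs": {
  "rows": [
    [[0,0,0.015],0,0],
    [[0,0,0.015],0,0],
    [[0,0,0.015],0,0],
    [[0,0,0.015],0,0],
    [[0,0,0.012],0,0],
    [[0,0,0.01],0,0],
    [[0,0,0],0,0],
    [[0,0,0],0,0.02],
    [[0,0,0],0,0.022],
    [[0,0,0],0,0.022],
    [[0,0,0],0,0.022],
    [[0,0,0],0,0.022]
  ]
}}

```text
time_s: 13.55
ee_pos: [0.6135, 0.2532, 0.195]
eef_rot: [3.141, 0.0, 2.024]
force: [0.6, -0.6, -0.2]
grip_width: 0.022
grip_force: 0.0
```

>>> {"fn": "jog_arm", "kwargs": {
  "rows": [
    [[0,0,0],0,0.022],
    [[0,0,0],0,0.022],
    [[0,0,-0.015],0,0.022],
    [[0,0,-0.025],0,0.022],
    [[0,0,-0.03],0,0.04],
    [[0,0,-0.03],0,0.06]
  ]
}}

```text
time_s: 14.05
ee_pos: [0.6131, 0.2531, 0.2955]
eef_rot: [-3.141, -0.0, 2.024]
force: [-0.5, 0.6, 0.8]
grip_width: 0.0324
grip_force: 0.0
```

```bash
python3 - <<'E'
from h import *
o=get_obs();print(o['time_s'],o['ee_pos'],np.degrees(o['eef_rot']),o['grip_width'],o['grip_force'])
c=camera('wrist');s=cv2.resize(c['image'],None,fx=1,fy=1)
t=camera('top');im=np.hstack([c['image'][:,150:350],cv2.resize(t['image'][60:200,210:430],None,fx=2.7,fy=2.7)[:384]])
cv2.imwrite('pics/w5.png',im[:,:,::-1]);print(im.shape)
plan([*tw(.645,.078),.30],206,14,w=.06)
E
```

```text
14.05 [0.61307293 0.25309066 0.29546727] [-1.79952534e+02 -7.45251335e-03  1.15983042e+02] 0.0324284502096492 0.0Traceback (most recent call last):
  File "<stdin>", line 4, in <module>
    return _nx.concatenate(arrs, 1, dtype=dtype, casting=casting)
           ~~~~~~~~~~~~~~~^^^^^^^^^^^^^^^^^^^^^^^^^^^^^^^^^^^^^^^
ValueError: all the input array dimensions except for the concatenation axis must match exactly, but along dimension 0, the array at index 0 has size 384 and the array at index 1 has size 378
```

```bash
python3 - <<'E'
from h import *
o=get_obs();c=camera('wrist');z=c['range_z'];im=c['image'].astype(int)
a=T_YAW;ex=np.array([np.cos(a),np.sin(a)]);ey=np.array([-ex[1],ex[0]])
W=[]
for v in range(100,384,2):
    for u in range(150,380,2):
        if z[v,u]>0:
            p=pix(c,u,v,o,z[v,u]);x,y=p[:2]@ex,p[:2]@ey;W.append((u,v,x,y,p[2],*im[v,u]))
W=np.array(W);k=(abs(W[:,2]-.69)<.1)&(W[:,3]>-.13)&(W[:,3]<.08)&(W[:,4]>.02)&(W[:,4]<.13)&(W[:,5]-W[:,7]>25)
print(k.sum());
if k.sum(): print(np.median(W[k],0).round(3),np.percentile(W[k],[5,95],axis=0).round(3))
print([(q['p'],np.array(q['at'])*[512,384]) for q in search_frame('bolt',c)[:3]])
plan([*tw(.645,.078),.30],206,14,w=.06)
E
```

```text
33
[ 2.82e+02  1.68e+02  7.01e-01 -5.30e-02  4.80e-02  6.90e+01  4.90e+01
  3.50e+01] [[ 2.800e+02  1.400e+02  6.980e-01 -8.400e-02  4.400e-02  5.820e+01
   4.000e+01  2.780e+01]
 [ 2.828e+02  1.888e+02  7.030e-01 -1.100e-02  5.500e-02  9.440e+01
   7.520e+01  6.420e+01]]
[(0.57, array([279.9104, 168.    ]))]
[[[0.0085, -0.0012, -0.0004], -6.43, 0.06], [[0.0086, -0.0003, -0.0004], -6.43, 0.06], [[0.0086, 0.0007, -0.0004], -6.43, 0.06], [[0.0085, 0.0016, -0.0004], -6.43, 0.06], [[0.0082, 0.0026, -0.0004], -6.43, 0.06], [[0.0079, 0.0035, -0.0004], -6.43, 0.06], [[0.0074, 0.0043, -0.0004], -6.43, 0.06], [[0.0069, 0.0052, -0.0004], -6.43, 0.06], [[0.0063, 0.0059, -0.0004], -6.43, 0.06], [[0.0056, 0.0066, -0.0004], -6.43, 0.06], [[0.0048, 0.0071, -0.0004], -6.43, 0.06], [[0.004, 0.0076, -0.0004], -6.43, 0.06], [[0.0031, 0.008, -0.0004], -6.43, 0.06], [[0.0022, 0.0084, -0.0002], -6.43, 0.06]]
```

The bolt lies on the barrel's floor (z ≈ 0.048, y_t -0.084 to -0.011). Back to the handle.

>>> {"fn": "jog_arm", "kwargs": {
  "rows": [
    [[0.0085,-0.001,0],-6.4,0.06],
    [[0.0085,0,0],-6.4,0.06],
    [[0.0085,0.0005,0],-6.4,0.06],
    [[0.0085,0.0015,0],-6.4,0.06],
    [[0.008,0.0025,0],-6.4,0.06],
    [[0.008,0.0035,0],-6.4,0.06],
    [[0.0075,0.0045,0],-6.4,0.06],
    [[0.007,0.005,0],-6.4,0.06],
    [[0.0065,0.006,0],-6.4,0.06],
    [[0.0055,0.0065,0],-6.4,0.06],
    [[0.005,0.007,0],-6.4,0.06],
    [[0.004,0.0075,0],-6.4,0.06]
  ]
}}

```text
time_s: 15.25
ee_pos: [0.5547, 0.3386, 0.2925]
eef_rot: [-3.141, -0.003, -2.913]
force: [-1.1, 0.0, -0.1]
grip_width: 0.0597
grip_force: 0.0
```

>>> {"fn": "jog_arm", "kwargs": {
  "rows": [
    [[0.003,0.008,0],-6.4,0.05],
    [[0.002,0.0085,0],-6.4,0.05],
    [[0,0,0.02],0,0.05],
    [[0,0,0.02],0,0.05],
    [[0,0,0.02],0,0.05],
    [[0,0,0.015],0,0.05],
    [[0,0,0.01],0,0.05],
    [[0,0,0],0,0.0],
    [[0,0,0],0,0.0],
    [[0,0,0],0,0.0],
    [[0,0,0],0,0.0],
    [[0,0,0],0,0.0]
  ]
}}

```text
time_s: 16.25
ee_pos: [0.5461, 0.353, 0.2103]
eef_rot: [3.142, 0.001, -2.695]
force: [0.1, 0.1, -0.6]
grip_width: 0.02
grip_force: 0.0
```

>>> {"fn": "jog_arm", "kwargs": {
  "rows": [
    [[0,0,0],0,0.0],
    [[0,0,0],0,0.0],
    [[0,0,0],0,0.0],
    [[0,0,0],0,0.0]
  ]
}}

```text
time_s: 16.58
ee_pos: [0.546, 0.3531, 0.21]
eef_rot: [3.141, 0.001, -2.695]
force: [-0.6, 1.1, 3.5]
grip_width: 0.0108
grip_force: 30.0
```

```bash
python3 - <<'E'
from h import *
o=get_obs();p=o['ee_pos'];a=T_YAW;print(o['time_s'],p,np.degrees(o['eef_rot']),o['grip_width'],o['grip_force'],o['force'],'xt',p[0]*np.cos(a)+p[1]*np.sin(a),'yt',-p[0]*np.sin(a)+p[1]*np.cos(a))
E
```

```text
16.5833 [0.54601451 0.35307376 0.20998398] [ 1.79992390e+02  5.17513329e-02 -1.54407917e+02] 0.01080440459897199 29.98053252696991 [-0.5500418  1.1322846  3.5489021] xt 0.6455319407483275 yt 0.07798358943229097
```

>>> {"fn": "jog_arm", "kwargs": {
  "rows": [
    [[0,-0.005,0],0,0.0],
    [[0,-0.01,0],0,0.0],
    [[0,-0.014,0],0,0.0],
    [[0,-0.014,0],0,0.0],
    [[0,-0.014,0],0,0.0],
    [[0,-0.014,0],0,0.0],
    [[0,-0.014,0],0,0.0],
    [[0,-0.014,0],0,0.0],
    [[0,-0.008,0],0,0.0],
    [[0,-0.004,0],0,0.0],
    [[0,0,0],0,0.0]
  ]
}}

```text
time_s: 17.5
ee_pos: [0.5966, 0.2521, 0.21]
eef_rot: [-3.141, 0.007, -2.696]
force: [20.0, 7.7, -1.3]
grip_width: 0.0115
grip_force: 30.0
```

>>> {"fn": "jog_arm", "kwargs": {
  "rows": [
    [[0,-0.003,0],0,0.0],
    [[0,-0.002,0],0,0.0],
    [[0,-0.002,0],0,0.0],
    [[0,-0.001,0],0,0.0],
    [[0,0,0],0,0.0]
  ]
}}

```text
time_s: 17.92
ee_pos: [0.5995, 0.2465, 0.21]
eef_rot: [3.141, 0.007, -2.695]
force: [18.0, 13.5, -1.5]
grip_width: 0.011
grip_force: 29.9
```

>>> {"fn": "jog_arm", "kwargs": {
  "rows": [
    [[-0.0008,-0.001,0],0,0.0],
    [[0,-0.001,0],0,0.0],
    [[0,0,0],0,0.0]
  ]
}}

```text
time_s: 18.17
ee_pos: [0.5996, 0.2464, 0.21]
eef_rot: [3.138, 0.005, -2.694]
force: [6.5, 19.8, 0.9]
grip_width: 0.011
grip_force: 29.9
```

>>> {"fn": "jog_arm", "kwargs": {
  "rows": [
    [[0,-0.001,0],0,0.0],
    [[0,-0.001,0],0,0.0],
    [[0,0,0],0,0.0]
  ]
}}

```text
time_s: 18.42
ee_pos: [0.5996, 0.2463, 0.2099]
eef_rot: [3.135, 0.005, -2.692]
force: [2.2, 29.2, 1.2]
grip_width: 0.0112
grip_force: 29.9
```

>>> {"fn": "jog_arm", "kwargs": {
  "rows": [
    [[0,0.004,0],0,0.0],
    [[0,0.004,0],0,0.0],
    [[0,0.004,0],0,0.0],
    [[0,0.002,0],0,0.0],
    [[0,0,0],0,0.0],
    [[0,0,0],0,0.0]
  ]
}}

```text
time_s: 18.92
ee_pos: [0.5953, 0.255, 0.21]
eef_rot: [-3.141, 0.005, -2.695]
force: [11.3, 7.3, 0.4]
grip_width: 0.0111
grip_force: 30.0
```

```bash
cat >> h.py <<'E'
def st():
    o=get_obs();p=np.array(o['ee_pos']);a=T_YAW
    print('t %.2f'%o['time_s'],p.round(4),'yaw %.2f'%np.degrees(o['eef_rot'][2]),'w %.4f f %.1f'%(o['grip_width'],o['grip_force']),'F',np.round(o['force'],1),'M',np.round(o['moment'],2),'xt %.4f yt %.4f'%(p[0]*np.cos(a)+p[1]*np.sin(a),-p[0]*np.sin(a)+p[1]*np.cos(a)));return o
E
python3 -c "
from h import *
st()"
```

```text
t 18.92 [0.5953 0.255  0.21  ] yaw -154.43 w 0.0111 f 30.0 F [11.3  7.3  0.4] M [ 1.37 -2.09  0.12] xt 0.6468 yt -0.0317
```

```bash
python3 -c "
from h import *
plan([.435,.21,.17],152,10,start=([.5953,.255,.28],205.6),w=.05)"
```

```text
[[[0.0164, 0.0029, 0.011], 5.36, 0.05], [[0.0166, 0.0013, 0.011], 5.36, 0.05], [[0.0166, -0.0002, 0.011], 5.36, 0.05], [[0.0166, -0.0018, 0.011], 5.36, 0.05], [[0.0163, -0.0033, 0.011], 5.36, 0.05], [[0.0159, -0.0048, 0.011], 5.36, 0.05], [[0.0154, -0.0063, 0.011], 5.36, 0.05], [[0.0148, -0.0077, 0.011], 5.36, 0.05], [[0.014, -0.0091, 0.011], 5.36, 0.05], [[0.013, -0.0104, 0.011], 5.36, 0.05]]
```

>>> {"fn": "jog_arm", "kwargs": {
  "rows": [
    [[0,0,0],0,0.03],
    [[0,0,0],0,0.04],
    [[0,0,0],0,0.05],
    [[0,0,0],0,0.05],
    [[0,0,-0.01],0,0.05],
    [[0,0,-0.02],0,0.05],
    [[0,0,-0.02],0,0.05],
    [[0,0,-0.02],0,0.05],
    [[0,0,0],0,0.05]
  ]
}}

```text
time_s: 19.67
ee_pos: [0.5945, 0.2552, 0.2846]
eef_rot: [-3.141, 0.006, -2.695]
force: [-0.1, -0.1, 1.2]
grip_width: 0.0496
grip_force: 0.0
```

```bash
python3 - <<'E'
from h import *
o=st();c=camera('wrist');cv2.imwrite('pics/w6.png',cv2.resize(c['image'][130:270,180:420],None,fx=3,fy=3)[:,:,::-1])
a=T_YAW;ex=np.array([np.cos(a),np.sin(a)]);ey=np.array([-ex[1],ex[0]])
z=c['range_z'];V,U=np.mgrid[120:280,150:450]
P=np.array([pix(c,u,v,o,z[v,u]) for v,u in zip(V.ravel(),U.ravel()) if z[v,u]>0])
X,Y,Z=P[:,:2]@ex,P[:,:2]@ey,P[:,2];h=-(X-.662)*.5+(Z-.193)*.866; s=(X-.662)*.866+(Z-.193)*.5
k=abs(s)<.007
print([(round(y0,3),np.round(np.median(h[k&(abs(Y-y0)<.001)])*1000,1)) for y0 in np.arange(.01,.065,.002) if (k&(abs(Y-y0)<.001)).any()])
k=abs(Y-.0355)<.003
print([(round(y0,3),np.round(np.median(h[k&(abs(s-y0)<.001)])*1000,1)) for y0 in np.arange(-.03,.03,.002) if (k&(abs(s-y0)<.001)).any()])
E
```

```text
t 19.67 [0.5945 0.2552 0.2846] yaw -154.42 w 0.0496 f 0.0 F [-0.1 -0.1  1.2] M [ 0.08  0.01 -0.02] xt 0.6462 yt -0.0313
[(np.float64(0.01), np.float64(5.5)), (np.float64(0.012), np.float64(5.2)), (np.float64(0.014), np.float64(5.2)), (np.float64(0.016), np.float64(6.7)), (np.float64(0.018), np.float64(8.5)), (np.float64(0.02), np.float64(7.9)), (np.float64(0.022), np.float64(5.3)), (np.float64(0.024), np.float64(5.4)), (np.float64(0.026), np.float64(5.2)), (np.float64(0.028), np.float64(5.0)), (np.float64(0.042), np.float64(5.0)), (np.float64(0.044), np.float64(5.5)), (np.float64(0.046), np.float64(5.5)), (np.float64(0.048), np.float64(5.4)), (np.float64(0.05), np.float64(7.3)), (np.float64(0.052), np.float64(8.6)), (np.float64(0.054), np.float64(6.7)), (np.float64(0.056), np.float64(5.3)), (np.float64(0.058), np.float64(0.9)), (np.float64(0.06), np.float64(0.8)), (np.float64(0.062), np.float64(0.8)), (np.float64(0.064), np.float64(0.6))]
[(np.float64(-0.03), np.float64(5.6)), (np.float64(-0.028), np.float64(5.6)), (np.float64(-0.026), np.float64(5.3)), (np.float64(-0.024), np.float64(5.6)), (np.float64(-0.022), np.float64(5.5)), (np.float64(-0.02), np.float64(5.8)), (np.float64(-0.018), np.float64(8.6)), (np.float64(-0.016), np.float64(6.4)), (np.float64(-0.014), np.float64(5.1)), (np.float64(0.012), np.float64(4.1)), (np.float64(0.014), np.float64(5.5)), (np.float64(0.016), np.float64(8.6)), (np.float64(0.018), np.float64(7.5)), (np.float64(0.02), np.float64(5.8)), (np.float64(0.022), np.float64(5.5)), (np.float64(0.024), np.float64(5.2)), (np.float64(0.026), np.float64(5.5)), (np.float64(0.028), np.float64(5.7))]
```

View pics/w6.png

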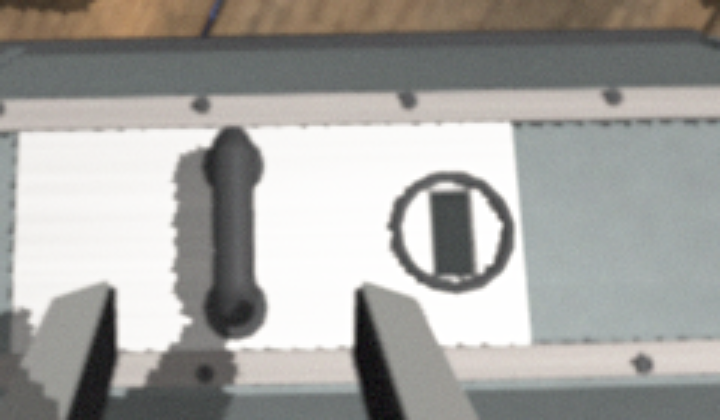

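The crop shows the hatch closed. Its slot, at crop (453,233), is dark all the way through inside the ring, so the two slots are lined up. I'll refine the barrel's yaw from the depth.

```bash
python3 - <<'E'
from h import *
o=st();c=camera('wrist')
a=T_YAW;ex=np.array([np.cos(a),np.sin(a)]);ey=np.array([-ex[1],ex[0]])
z=c['range_z'];V,U=np.mgrid[120:290,100:450]
P=np.array([pix(c,u,v,o,z[v,u]) for v,u in zip(V.ravel(),U.ravel()) if z[v,u]>0])
X,Y,Z=P[:,:2]@ex,P[:,:2]@ey,P[:,2];h=-(X-.662)*.5+(Z-.193)*.866; s=(X-.662)*.866+(Z-.193)*.5
k=(abs(s)<.03)&(abs(h-.0054)<.0015);A=P[k];n=np.linalg.svd(A-A.mean(0),full_matrices=False)[2][2];n*=np.sign(n[2]);print('hatch n',n,k.sum(),np.degrees(np.arctan2(-n[1],-n[0])))
for lo,hi in ((-.05,-.03),(.03,.05)):
    k=(s>lo)&(s<hi)&(h>.0065)&(h<.012)&(Y>-.1)&(Y<.09)
    f=np.polyfit(Y[k],s[k],1);print(k.sum(),f,'yaw add deg',np.degrees(-f[0]/.866))
    for y0 in np.arange(-.08,.09,.03): q=k&(abs(Y-y0)<.01); print(round(y0,2),np.percentile(s[q],[3,50,97]).round(4) if q.any() else None)
E
```

```text
t 19.72 [0.5942 0.2551 0.282 ] yaw -154.42 w 0.0502 f 0.0 F [-0.3  0.3 -0.2] M [ 0.01 -0.01  0.02] xt 0.6459 yt -0.0312
hatch n [-0.4465356  -0.22399648  0.86627451] 7486 26.63980102223505
2106 [-0.01181184 -0.0396846 ] yaw add deg 0.7814880598550213
-0.08 [-0.0436 -0.0388 -0.0338]
-0.05 [-0.0443 -0.0391 -0.0344]
-0.02 [-0.044  -0.0392 -0.0346]
0.01 [-0.045  -0.0398 -0.0348]
0.04 [-0.0454 -0.0403 -0.0342]
0.07 [-0.0454 -0.0404 -0.0357]
1751 [-0.00907454  0.03936532] yaw add deg 0.6003840767199344
-0.08 None
-0.05 [0.0353 0.0398 0.0448]
-0.02 [0.0336 0.0398 0.0449]
0.01 [0.0348 0.0408 0.0443]
0.04 [0.0341 0.0386 0.0438]
0.07 [0.0344 0.0389 0.044 ]
```

>>> {"fn": "jog_arm", "kwargs": {
  "rows": [
    [[0.0165,0.003,0],5.4,0.05],
    [[0.0165,0.0015,0],5.4,0.05],
    [[0.0165,0,0.005],5.4,0.05],
    [[0.0165,-0.002,0.01],5.4,0.05],
    [[0.0165,-0.0035,0.01],5.4,0.05],
    [[0.016,-0.005,0.015],5.4,0.05],
    [[0.0155,-0.0065,0.02],5.4,0.05],
    [[0.015,-0.0075,0.02],5.4,0.05],
    [[0.014,-0.009,0.02],5.4,0.05],
    [[0.013,-0.0105,0.015],5.0,0.05],
    [[0,0,0],0,0.05]
  ]
}}

```text
time_s: 20.68
ee_pos: [0.4291, 0.2093, 0.1609]
eef_rot: [-3.136, -0.004, 2.648]
force: [0.3, 0.7, 0.4]
grip_width: 0.0501
grip_force: 0.0
```

```bash
python3 - <<'E'
from h import *
o=st();c=camera('wrist');save(c,'w7.png')
z=c['range_z'];W=[(u,v,*pix(c,u,v,o,z[v,u])) for v in range(384) for u in range(512) if z[v,u]>0]
W=np.array(W);P=W[:,2:]
k=(np.linalg.norm(P[:,:2]-[.435,.21],axis=1)<.035)&(P[:,2]>.055)&(P[:,2]<.085)
Q=P[k];print('head',k.sum(),np.percentile(Q[:,2],[50,95,99]));r=cv2.minAreaRect((Q[Q[:,2]>.066][:,:2]*1000).astype(np.float32));print(r,'uv',W[k][:,:2].mean(0))
m=Q[:,:2].mean(0);w=np.linalg.svd(Q[:,:2]-m,full_matrices=False)[2][0];print(m,np.degrees(np.arctan2(w[1],w[0])))
k=(np.linalg.norm(P[:,:2]-[.426,.193],axis=1)<.07)&(abs(P[:,2]-.038)<.004)
r=cv2.minAreaRect((P[k][:,:2]*1000).astype(np.float32));print('block',k.sum(),r,np.median(P[k][:,2]))
print([(q['p'],np.array(q['at'])*[512,384]) for l in('screw','block') for q in spot_point(l,c)[:2]])
E
```

```text
t 20.68 [0.4291 0.2093 0.1609] yaw 151.73 w 0.0501 f 0.0 F [0.3 0.7 0.4] M [0.01 0.04 0.01] xt 0.4774 yt -0.0000
head 492 [0.07499315 0.07656847 0.07702966]
((435.48895263671875, 209.72669982910156), (8.460294723510742, 45.24272537231445), 61.78398513793945) uv [261.47154472 198.55284553]
[0.43327472 0.21076358] -28.05741175521811
block 4296 ((426.51031494140625, 191.96792602539062), (99.3688735961914, 56.52438735961914), 62.18147277832031) 0.038005479895770716
[(0.8, array([262.8096, 192.8832])), (0.94, array([243.3024, 182.8992]))]
```

Screw measured at (.4355, .2097), yaw -28°, in the steel/wood block as confirmed. Barrel yaw 26.65°. Descending and gripping the head.

>>> {"fn": "jog_arm", "kwargs": {
  "rows": [
    [[-0.0055,0.0035,0.015],0,0.04],
    [[0,0,0.02],0,0.03],
    [[0,0,0.02],0,0.03],
    [[0,0,0.02],0,0.03],
    [[0,0,0.02],0,0.03],
    [[0,0,0.012],0,0.03],
    [[0,0,0.007],0,0.02],
    [[0,0,0],0,0.0],
    [[0,0,0],0,0.0],
    [[0,0,0],0,0.0],
    [[0,0,0],0,0.0],
    [[0,0,0],0,0.0]
  ],
  "squeeze": 10
}}

```text
time_s: 21.83
ee_pos: [0.4392, 0.2105, 0.051]
eef_rot: [-3.14, -0.0, 2.653]
force: [-2.7, -6.2, -1.6]
grip_width: 0.0093
grip_force: 10.0
```

```bash
python3 -c "
from h import *
st()"
```

```text
t 21.83 [0.4392 0.2105 0.051 ] yaw 152.02 w 0.0093 f 10.0 F [-2.7 -6.2 -1.6] M [-1.26  0.72  0.06] xt 0.4870 yt -0.0033
```

Gripped at screw z ≈ 32 mm. I'll lift 10 mm, leaving the cross-bar in the block's slot, then arc +x so the screw tilts 30° in the pads under a light squeeze.

>>> {"fn": "jog_arm", "kwargs": {
  "rows": [
    [[0,-0.002,0],0,0.0],
    [[0,0,-0.004],0,0.0],
    [[0,0,-0.004],0,0.0],
    [[0,0,-0.002],0,0.0],
    [[0,0,0],0,0.0]
  ],
  "squeeze": 6
}}

```text
time_s: 22.25
ee_pos: [0.4389, 0.2095, 0.0615]
eef_rot: [3.14, 0.001, 2.653]
force: [0.0, -0.8, -1.0]
grip_width: 0.0091
grip_force: 6.0
```

```bash
python3 -c "
from h import *
st()"
```

```text
t 22.25 [0.4389 0.2095 0.0615] yaw 151.99 w 0.0091 f 6.0 F [ 0.  -0.8 -1. ] M [-0.01 -0.01  0.03] xt 0.4863 yt -0.0041
```

>>> {"fn": "jog_arm", "kwargs": {
  "rows": [
    [[0.003,0,0],0,0.0],
    [[0.003,0,0],0,0.0],
    [[0.004,0,0.0005],0,0.0],
    [[0.004,0,0.001],0,0.0],
    [[0.004,0,0.0015],0,0.0],
    [[0.004,0,0.0015],0,0.0],
    [[0.004,0,0.002],0,0.0],
    [[0,0,0],0,0.0]
  ]
}}

```text
time_s: 22.92
ee_pos: [0.415, 0.2218, 0.0542]
eef_rot: [3.141, 0.001, 2.653]
force: [-0.5, -1.8, 8.3]
grip_width: 0.0089
grip_force: 9.2
```

```bash
cat > tilt.py <<'E'
from h import *
o=st();c=camera('scene');t=camera('top')
p=np.array(o['ee_pos']);M=Rt(o['eef_rot'])
g=p-M[:,2]*.019
for n,c in (('scene',c),('top',t)):
    u,v=proj(c,g);print(n,round(u),round(v))
    im=c['image'][max(0,int(v)-30):int(v)+45,max(0,int(u)-45):int(u)+45]
    cv2.imwrite(f'pics/t_{n}.png',cv2.resize(im,None,fx=5,fy=5,interpolation=cv2.INTER_CUBIC)[:,:,::-1])
w=camera('wrist');z=w['range_z'];Tc=np.array(w['T_tool_cam']);I=np.eye(4)
Q=[]
for v in range(150,330):
    for u in range(200,310):
        if z[v,u]>0:
            q=(Tc@np.r_[ray(w,u,v)*z[v,u],1])[:3];Q.append((*q,*w['image'][v,u]))
Q=np.array(Q);k=(abs(Q[:,1])<.012)&(abs(Q[:,0])<.05)&(Q[:,2]<.04)&(Q[:,2]>-.06)
np.save('Q.npy',Q);K=Q[k];print(k.sum())
for x0 in np.arange(-.05,.05,.004):
    b=K[abs(K[:,0]-x0)<.002]
    if len(b): print(round(x0,3),len(b),np.percentile(b[:,2],[5,50,95]).round(4))
E
python3 tilt.py
```

```text
t 22.92 [0.415  0.2218 0.0542] yaw 152.01 w 0.0089 f 9.2 F [-0.5 -1.8  8.3] M [-0.34  0.02  0.02] xt 0.4702 yt 0.0174
scene 274 289
top 350 222
3187
-0.05 28 [0.0151 0.0161 0.0169]
-0.046 23 [0.0149 0.0162 0.0175]
-0.018 18 [-0.032  -0.031  -0.0296]
-0.014 106 [-0.0324 -0.0312 -0.0282]
-0.01 144 [-0.0369 -0.0295 -0.0267]
-0.006 162 [-0.0547 -0.0278 -0.0245]
-0.002 168 [-0.0539 -0.0254 -0.0219]
0.002 371 [-0.0353  0.0163  0.0373]
0.006 557 [-0.0567 -0.023   0.0302]
0.01 1290 [-0.0578 -0.0346 -0.0071]
0.014 125 [-0.0181 -0.0162 -0.0126]
0.018 125 [-0.016  -0.0139 -0.0104]
0.022 70 [-0.014  -0.0121 -0.0089]
```

>>> {"fn": "jog_arm", "kwargs": {
  "rows": [
    [[0.002,0,-0.001],0,0.0],
    [[0.002,0,-0.001],0,0.0],
    [[0,0,0],0,0.0]
  ]
}}

```text
time_s: 23.32
ee_pos: [0.4111, 0.2234, 0.0558]
eef_rot: [-3.141, -0.001, 2.653]
force: [0.3, -0.6, -0.9]
grip_width: 0.0091
grip_force: 6.2
```

>>> {"fn": "jog_arm", "kwargs": {
  "rows": [
    [[0,0,0],0,0.0],
    [[-0.001,0,-0.004],0,0.0],
    [[0,0,-0.006],0,0.0],
    [[0,0,-0.01],0,0.0],
    [[0,0,-0.02],0,0.0],
    [[0,0,-0.03],0,0.0],
    [[0,0,-0.03],0,0.0],
    [[0,0,0],0,0.0]
  ],
  "squeeze": 20
}}

```text
time_s: 23.98
ee_pos: [0.4146, 0.2237, 0.162]
eef_rot: [3.135, 0.005, 2.653]
force: [0.4, 0.5, -0.6]
grip_width: 0.009
grip_force: 20.2
```

```bash
sed -i 's/^o=st();c=camera.*/o=st()/; /^p=np.array/,/^    cv2.imwrite/d' tilt.py; cat >> tilt.py <<'E'
T=[]
for x0 in np.arange(-.03,.04,.002):
    b=K[(abs(K[:,0]-x0)<.001)&(K[:,2]>-.045)&(abs(K[:,1])<.004)]
    if len(b)>3: T.append((x0,np.percentile(b[:,2],10)))
T=np.array(T);print(T.round(4).tolist())
E
python3 tilt.py
```

```text
t 23.98 [0.4146 0.2237 0.162 ] yaw 151.98 w 0.0090 f 20.2 F [ 0.4  0.5 -0.6] M [ 0.06 -0.03 -0.02] xt 0.4707 yt 0.0193
2849
-0.018 15 [-0.0321 -0.0315 -0.0303]
-0.014 111 [-0.0329 -0.0315 -0.028 ]
-0.01 136 [-0.0384 -0.0297 -0.0262]
-0.006 174 [-0.0567 -0.0275 -0.0239]
-0.002 172 [-0.0554 -0.0248 -0.0212]
0.002 166 [-0.0541 -0.0224 -0.0187]
0.006 480 [-0.057  -0.0302 -0.01  ]
0.01 1303 [-0.0578 -0.0348 -0.0069]
0.014 130 [-0.0165 -0.0142 -0.0112]
0.018 118 [-0.0141 -0.0119 -0.0087]
0.022 44 [-0.0114 -0.0098 -0.0075]
[[-0.016, -0.0323], [-0.014, -0.0329], [-0.012, -0.0324], [-0.01, -0.0309], [-0.008, -0.0299], [-0.006, -0.0286], [-0.004, -0.0274], [-0.002, -0.0259], [0.0, -0.0244], [0.002, -0.0232], [0.004, -0.0222], [0.006, -0.0212], [0.008, -0.0198], [0.01, -0.0185], [0.012, -0.0172], [0.014, -0.0159], [0.016, -0.0146], [0.018, -0.0139], [0.02, -0.0119], [0.022, -0.0101]]
```

Head measured: tilt ≈ 32° in the grip, with the flange origin at tool (-.0155, 0, +.0113). Moving to the pre-insert pose above the slot.

```bash
python3 -c "
from h import *
plan([.5472,.3058,.27],206.65,12,w=0)"
```

```text
[[[-0.0066, 0.0113, -0.0092], -4.56, 0], [[-0.0075, 0.0107, -0.0092], -4.56, 0], [[-0.0083, 0.0101, -0.0092], -4.56, 0], [[-0.0091, 0.0094, -0.0092], -4.56, 0], [[-0.0098, 0.0087, -0.0092], -4.56, 0], [[-0.0104, 0.0079, -0.0092], -4.56, 0], [[-0.011, 0.007, -0.0092], -4.56, 0], [[-0.0116, 0.0061, -0.0092], -4.56, 0], [[-0.012, 0.0052, -0.0092], -4.56, 0], [[-0.0124, 0.0042, -0.0092], -4.56, 0], [[-0.0127, 0.0032, -0.0092], -4.56, 0], [[-0.0127, 0.0021, -0.0095], -4.56, 0]]
```

>>> {"fn": "jog_arm", "kwargs": {
  "rows": [
    [[-0.0065,0.0115,-0.018],-4.55,0],
    [[-0.0075,0.0105,-0.018],-4.55,0],
    [[-0.0085,0.01,-0.018],-4.55,0],
    [[-0.009,0.0095,-0.018],-4.55,0],
    [[-0.01,0.0085,-0.018],-4.55,0],
    [[-0.0105,0.008,-0.018],-4.55,0],
    [[-0.011,0.007,0],-4.55,0],
    [[-0.0115,0.006,0],-4.55,0],
    [[-0.012,0.005,0],-4.55,0],
    [[-0.0125,0.004,0],-4.55,0],
    [[-0.0125,0.003,0],-4.55,0],
    [[-0.0125,0.002,0],-4.55,0]
  ]
}}

```text
time_s: 25.03
ee_pos: [0.5464, 0.3042, 0.2629]
eef_rot: [3.141, -0.002, -2.674]
force: [-0.2, -1.1, -1.1]
grip_width: 0.0089
grip_force: 20.2
```

>>> {"fn": "jog_arm", "kwargs": {
  "rows": [
    [[0,0,0],0,0],
    [[0,0,0],0,0]
  ]
}}

```text
time_s: 25.2
ee_pos: [0.5459, 0.3039, 0.2627]
eef_rot: [3.142, -0.002, -2.68]
force: [-0.7, 0.4, -0.1]
grip_width: 0.0088
grip_force: 20.2
```

```bash
python3 tilt.py | tail -1; python3 - <<'E'
from h import *
o=st()
plan([.5472,.3058,.239],206.65,2,w=0)
a=np.radians(206.65);print(np.degrees(o['eef_rot']))
c=camera('wrist');z=c['range_z']
a=T_YAW;ex=np.array([np.cos(a),np.sin(a)]);ey=np.array([-ex[1],ex[0]])
P=np.array([pix(c,u,v,o,z[v,u]) for v in range(80,290) for u in range(100,450) if z[v,u]>0])
X,Y,Z=P[:,:2]@ex,P[:,:2]@ey,P[:,2];h=-(X-.662)*.5+(Z-.193)*.866; s=(X-.662)*.866+(Z-.193)*.5
k=(abs(s)<.03)&(abs(Y-.0353)<.03)&(abs(h-.0054)<.008)
hh=np.median(h[k]);r=k&(h-hh>.0015);print('hatch h',hh,'ring mean s,y',s[r].min(),s[r].max(),Y[r].min(),Y[r].max(),r.sum())
cv2.imwrite('pics/w8.png',c['image'][:,:,::-1])
E
```

```text
[[-0.018, -0.0312], [-0.016, -0.0325], [-0.014, -0.0327], [-0.012, -0.0323], [-0.01, -0.0313], [-0.008, -0.0303], [-0.006, -0.029], [-0.004, -0.0279], [-0.002, -0.0268], [0.0, -0.0258], [0.002, -0.0237], [0.004, -0.023], [0.006, -0.0264], [0.008, -0.0199], [0.01, -0.0185], [0.012, -0.0173], [0.014, -0.0161], [0.016, -0.0147], [0.018, -0.0138], [0.02, -0.0124], [0.022, -0.0105]]
t 25.25 [0.5457 0.3038 0.2632] yaw -153.58 w 0.0088 f 20.2 F [-0.4  0.2 -1.5] M [ 0.03  0.05 -0.02] xt 0.6236 yt 0.0338
[[[-0.0011, 0.0006, 0.0121], -0.11, 0], [[-0.0012, 0.0005, 0.0121], -0.11, 0]]
[ 1.79998990e+02 -8.59204974e-02 -1.53577464e+02]
hatch h 0.004967708719207051 ring mean s,y -0.029581771638430107 -0.00013541944119731947 0.005419294536760888 0.05510445499176339 57
```

View pics/w8.png

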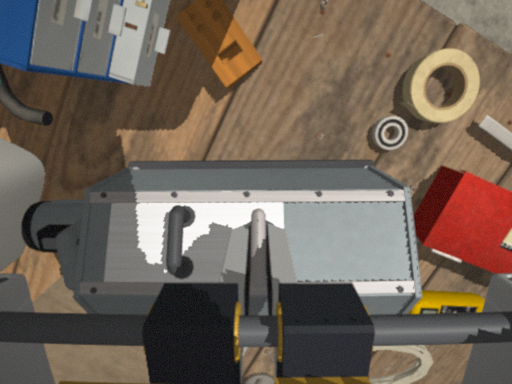

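The wrist picture shows the screw held at (258,215), in front of the now hidden slot. The handle is at (177,240) and the block is empty at (220,45). Going to pre-insert, then along the slope normal.

>>> {"fn": "jog_arm", "kwargs": {
  "rows": [
    [[-0.001,0.0005,0.012],-0.1,0],
    [[-0.0013,0.0006,0.012],-0.1,0],
    [[-0.0025,0,0.0043],0,0],
    [[-0.0025,0,0.0043],0,0],
    [[0,0,0],0,0],
    [[0,0,0],0,0]
  ]
}}

```text
time_s: 25.8
ee_pos: [0.5523, 0.3083, 0.2311]
eef_rot: [3.142, -0.0, -2.674]
force: [-0.0, -0.8, -0.1]
grip_width: 0.0086
grip_force: 20.2
```

```bash
python3 - <<'E'
from h import *
st();plan([.5628-.8938*.025*.5,.3136-.4485*.025*.5,.2087+.025*.866],206.65,1,w=0)
E
```

```text
t 25.80 [0.5523 0.3083 0.2311] yaw -153.23 w 0.0086 f 20.2 F [-0.  -0.8 -0.1] M [0.04 0.07 0.02] xt 0.6316 yt 0.0350
[[[0.0007, -0.0, 0.0008], 0.12, 0]]
```

>>> {"fn": "jog_arm", "kwargs": {
  "rows": [
    [[-0.0008,0,0.0034],0.1,0],
    [[-0.0015,0,0.0026],0,0],
    [[-0.0015,0,0.0026],0,0],
    [[0,0,0],0,0]
  ]
}}

```text
time_s: 26.13
ee_pos: [0.5556, 0.31, 0.222]
eef_rot: [3.142, -0.001, -2.676]
force: [-1.0, -1.2, -1.9]
grip_width: 0.0087
grip_force: 20.2
```

```bash
python3 - <<'E'
from h import *
st();plan([.5628-.8938*.016*.5,.3136-.4485*.016*.5,.2087+.016*.866],206.65,1,w=0)
E
```

```text
t 26.13 [0.5556 0.31   0.222 ] yaw -153.32 w 0.0087 f 20.2 F [-1.  -1.2 -1.9] M [-0.02  0.1  -0.  ] xt 0.6353 yt 0.0351
[[[-0.0001, -0.0001, -0.0005], 0.03, 0]]
```

>>> {"fn": "jog_arm", "kwargs": {
  "rows": [
    [[-0.0015,0,0.0026],0,0],
    [[-0.0015,0,0.0026],0,0],
    [[-0.0012,0,0.0022],0,0],
    [[0,0,0],0,0]
  ]
}}

```text
time_s: 26.47
ee_pos: [0.5595, 0.312, 0.2147]
eef_rot: [3.142, -0.0, -2.676]
force: [-0.2, 0.0, -1.4]
grip_width: 0.0088
grip_force: 20.2
```

```bash
python3 - <<'E'
from h import *
st();plan([.5628-.8938*.0,.3136,.2087],206.65,1,w=0)
E
```

```text
t 26.47 [0.5595 0.312  0.2147] yaw -153.32 w 0.0088 f 20.2 F [-0.2  0.  -1.4] M [0.04 0.06 0.03] xt 0.6396 yt 0.0351
[[[-0.0037, -0.0, 0.006], 0.03, 0]]
```

Inserting freely, with 7 mm left. I'll ease the grip a little so it can self-align, and continue until the flange seats.

>>> {"fn": "jog_arm", "kwargs": {
  "rows": [
    [[-0.0015,0,0.0026],0,0],
    [[-0.0012,0,0.002],0,0],
    [[-0.0008,0,0.0014],0,0],
    [[0,0,0],0,0]
  ],
  "squeeze": 12
}}

```text
time_s: 26.8
ee_pos: [0.5625, 0.3135, 0.2089]
eef_rot: [3.142, -0.0, -2.676]
force: [-0.7, 0.1, -0.9]
grip_width: 0.009
grip_force: 12.2
```

>>> {"fn": "jog_arm", "kwargs": {
  "rows": [
    [[-0.0007,0,0.0012],0,0],
    [[-0.0005,0,0.0009],0,0],
    [[0,0,0],0,0]
  ]
}}

```text
time_s: 27.05
ee_pos: [0.5634, 0.314, 0.2085]
eef_rot: [-3.142, 0.0, -2.676]
force: [-5.4, -3.6, 8.0]
grip_width: 0.0088
grip_force: 12.6
```

>>> {"fn": "jog_arm", "kwargs": {
  "rows": [
    [[-0.0005,0,0.0009],0,0],
    [[-0.0003,0,0.0005],0,0],
    [[0,0,0],0,0]
  ],
  "squeeze": 6
}}

```text
time_s: 27.3
ee_pos: [0.5642, 0.3144, 0.2079]
eef_rot: [-3.142, 0.001, -2.676]
force: [-7.1, -4.7, 12.5]
grip_width: 0.0089
grip_force: 11.2
```

```bash
python3 tilt.py
```

```text
t 27.30 [0.5642 0.3144 0.2079] yaw -153.31 w 0.0089 f 11.2 F [-7.1 -4.7 12.5] M [-0.75  1.52  0.03] xt 0.6449 yt 0.0352
4575
-0.05 53 [-0.0137 -0.0127 -0.012 ]
-0.046 157 [-0.0129 -0.0113 -0.0096]
-0.042 188 [-0.0104 -0.0062 -0.004 ]
-0.038 113 [-0.0051 -0.0035 -0.0019]
-0.034 21 [-0.0031 -0.0016 -0.0002]
-0.018 8 [-0.0321 -0.0315 -0.0305]
-0.014 100 [-0.0332 -0.0321 -0.0294]
-0.01 145 [-0.0332 -0.0305 -0.027 ]
-0.006 170 [-0.0549 -0.0283 -0.0249]
-0.002 172 [-0.0537 -0.0261 -0.0226]
0.002 273 [-0.0517 -0.022   0.021 ]
0.006 591 [-0.0574 -0.0221  0.0224]
0.01 1506 [-0.0577 -0.0302  0.0243]
0.014 345 [-0.0175  0.0257  0.0279]
0.018 295 [-0.0153  0.0255  0.0274]
0.022 273 [-0.0124  0.0275  0.0294]
0.026 165 [0.028  0.0301 0.039 ]
[[-0.018, -0.0317], [-0.016, -0.0328], [-0.014, -0.0332], [-0.012, -0.033], [-0.01, -0.0317], [-0.008, -0.0306], [-0.006, -0.0298], [-0.004, -0.0284], [-0.002, -0.0279], [0.0, -0.0262], [0.002, -0.0252], [0.004, -0.0235], [0.006, -0.0228], [0.008, -0.0214], [0.01, -0.0197], [0.012, -0.0182], [0.014, -0.0174], [0.016, -0.0163], [0.018, -0.0148], [0.02, -0.0136], [0.022, -0.0122], [0.024, 0.028], [0.026, 0.0289]]
```

The flange is seated flat (measured h 5.6 mm against the hatch at 5.4 mm, head slope 31°). I'll release, rise 5 mm to clear the flange, regrip and start the turn.

>>> {"fn": "jog_arm", "kwargs": {
  "rows": [
    [[0.0005,0,-0.001],0,0.012],
    [[0,0,0],0,0.016],
    [[0,0,-0.003],0,0.018],
    [[0,0,-0.003],0,0.018],
    [[0,0,0],0,0.0],
    [[0,0,0],0,0.0],
    [[0,0,0],0,0.0],
    [[0,0,0],3,0.0],
    [[0,0,0],5,0.0],
    [[0,0,0],5,0.0],
    [[0,0,0],5,0.0],
    [[0,0,0],0,0.0]
  ],
  "squeeze": 12
}}

```text
time_s: 28.35
ee_pos: [0.5631, 0.3149, 0.2134]
eef_rot: [3.14, -0.001, -2.995]
force: [-6.9, 2.2, 7.1]
grip_width: 0.0093
grip_force: 12.4
```

```bash
python3 - <<'E'
from h import *
st()
E
```

```text
t 28.35 [0.5631 0.3149 0.2134] yaw -171.60 w 0.0093 f 12.4 F [-6.9  2.2  7.1] M [0.66 1.29 0.17] xt 0.6442 yt 0.0362
```

>>> {"fn": "jog_arm", "kwargs": {
  "rows": [
    [[0,0,0],6,0.0],
    [[0,0,0],6,0.0],
    [[0,0,0],6,0.0],
    [[0,0,0],6,0.0],
    [[0,0,0],3,0.0],
    [[0,0,0],0,0.0]
  ]
}}

```text
time_s: 28.85
ee_pos: [0.5633, 0.3153, 0.2137]
eef_rot: [3.14, -0.001, 2.819]
force: [-6.1, 4.8, 8.4]
grip_width: 0.0124
grip_force: 12.9
```

```bash
python3 tilt.py
```

```text
t 28.85 [0.5633 0.3153 0.2137] yaw 161.53 w 0.0124 f 12.9 F [-6.1  4.8  8.4] M [1.09 0.97 0.18] xt 0.6445 yt 0.0364
4937
-0.05 83 [0.001  0.0042 0.0081]
-0.046 154 [0.0019 0.0058 0.0092]
-0.042 140 [0.0041 0.0069 0.0109]
-0.038 59 [0.0052 0.0068 0.0124]
-0.034 22 [0.0059 0.0119 0.0148]
-0.03 11 [0.0142 0.0148 0.0156]
-0.026 6 [-0.001   0.0151  0.0161]
-0.022 10 [-0.0166 -0.0104  0.0046]
-0.018 82 [-0.0259 -0.0238 -0.0091]
-0.014 137 [-0.026  -0.024  -0.0103]
-0.01 161 [-0.0476 -0.0226 -0.011 ]
-0.006 201 [-0.0581 -0.0211 -0.0081]
-0.002 242 [-0.0574 -0.0194  0.0277]
0.002 268 [-0.0558 -0.0171  0.0294]
0.006 618 [-0.0565 -0.0183  0.0296]
0.01 1154 [-0.0573 -0.0269  0.0303]
0.014 364 [-0.0143  0.0267  0.033 ]
0.018 344 [-0.0129  0.0303  0.0343]
0.022 282 [-0.0111  0.0328  0.0373]
0.026 168 [0.0318 0.035  0.0385]
0.03 140 [0.0314 0.0342 0.0388]
0.034 112 [0.0313 0.0339 0.0363]
0.038 92 [0.0317 0.0341 0.0366]
0.042 60 [0.0333 0.0348 0.0367]
0.046 26 [0.0345 0.0356 0.0371]
[[-0.02, -0.0242], [-0.018, -0.0257], [-0.016, -0.0258], [-0.014, -0.026], [-0.012, -0.025], [-0.01, -0.024], [-0.008, -0.0232], [-0.006, -0.0223], [-0.004, -0.0216], [-0.002, -0.0209], [0.0, -0.0202], [0.002, -0.0192], [0.004, -0.0184], [0.006, -0.0175], [0.008, -0.0171], [0.01, -0.0162], [0.012, -0.0149], [0.014, -0.0143], [0.016, -0.0137], [0.018, -0.0129], [0.02, -0.0119], [0.022, -0.0107], [0.024, 0.0315], [0.026, 0.0314], [0.028, 0.0319], [0.03, 0.0315], [0.032, 0.0326], [0.034, 0.0337], [0.036, 0.0345], [0.038, 0.0344]]
```

Turned 45°, and the head slope (0.40) agrees with turning about the normal. Doing the rest.

>>> {"fn": "jog_arm", "kwargs": {
  "rows": [
    [[0,0,0],6,0.0],
    [[0,0,0],6,0.0],
    [[0,0,0],6,0.0],
    [[0,0,0],6,0.0],
    [[0,0,0],6,0.0],
    [[0,0,0],6,0.0],
    [[0,0,0],6,0.0],
    [[0,0,0],3,0.0],
    [[0,0,0],0,0.0],
    [[0,0,0],0,0.0]
  ]
}}

```text
time_s: 29.73
ee_pos: [0.564, 0.3147, 0.2137]
eef_rot: [3.14, -0.001, 2.037]
force: [-1.7, 2.3, 6.2]
grip_width: 0.015
grip_force: 12.2
```

```bash
python3 tilt.py | sed -n '1p;$p'
```

```text
t 29.73 [0.564  0.3147 0.2137] yaw 116.69 w 0.0150 f 12.2 F [-1.7  2.3  6.2] M [0.4  0.09 0.22] xt 0.6449 yt 0.0357
[[-0.02, -0.0209], [-0.018, -0.0215], [-0.016, -0.0217], [-0.014, -0.0218], [-0.012, -0.0211], [-0.01, -0.021], [-0.008, -0.0208], [-0.006, -0.0206], [-0.004, -0.0202], [-0.002, -0.0201], [0.0, -0.0198], [0.002, -0.0195], [0.004, -0.0195], [0.006, -0.0193], [0.008, -0.0185], [0.01, -0.0183], [0.012, -0.0182], [0.014, -0.0182], [0.016, -0.0175], [0.018, -0.0173], [0.02, -0.0169], [0.022, -0.0159], [0.024, -0.0143], [0.026, 0.028], [0.028, 0.0276], [0.03, 0.0277], [0.032, 0.0278], [0.034, 0.028], [0.036, 0.0279], [0.038, 0.0285]]
```

Slope 0.12 means the screw is at about 77°, lagging the fingers. Turning on.

>>> {"fn": "jog_arm", "kwargs": {
  "rows": [
    [[0,0,0],6,0.0],
    [[0,0,0],6,0.0],
    [[0,0,0],4,0.0],
    [[0,0,0],0,0.0],
    [[0,0,0],0,0.0]
  ],
  "squeeze": 18
}}

```text
time_s: 30.2
ee_pos: [0.5638, 0.3146, 0.2137]
eef_rot: [3.14, -0.001, 1.757]
force: [-1.9, 0.2, 7.2]
grip_width: 0.0156
grip_force: 18.8
```

```bash
python3 tilt.py | sed -n '1p;$p'
```

```text
t 30.20 [0.5638 0.3146 0.2137] yaw 100.69 w 0.0156 f 18.8 F [-1.9  0.2  7.2] M [0.29 0.48 0.41] xt 0.6447 yt 0.0356
[[-0.02, -0.0197], [-0.018, -0.0207], [-0.016, -0.0207], [-0.014, -0.0206], [-0.012, -0.0205], [-0.01, -0.0206], [-0.008, -0.0204], [-0.006, -0.02], [-0.004, -0.0197], [-0.002, -0.0199], [0.0, -0.0195], [0.002, -0.0194], [0.004, -0.0189], [0.006, -0.019], [0.008, -0.019], [0.01, -0.0188], [0.012, -0.0186], [0.014, -0.0183], [0.016, -0.0176], [0.018, -0.0173], [0.02, -0.0171], [0.022, -0.0159], [0.024, -0.0117], [0.026, 0.0242], [0.028, 0.0244], [0.03, 0.0233], [0.032, 0.023], [0.034, 0.0229], [0.036, 0.0228], [0.038, 0.0224]]
```

>>> {"fn": "jog_arm", "kwargs": {
  "rows": [
    [[0,0,0],-4,0.01],
    [[0,0,0],-4,0.03],
    [[0,0,0],-4,0.034],
    [[0,0,0],-4,0.034],
    [[0,0,0],0,0.034],
    [[0,0,-0.015],0,0.034],
    [[0,0,-0.02],0,0.034],
    [[0,0,-0.03],0,0.04],
    [[0,0,-0.02],0,0.04],
    [[0,0,0],0,0.04]
  ]
}}

```text
time_s: 31.08
ee_pos: [0.5646, 0.3146, 0.3027]
eef_rot: [3.135, 0.0, 2.034]
force: [1.0, 0.1, 0.5]
grip_width: 0.0402
grip_force: 0.0
```

```bash
cat > head.py <<'E'
from h import *
o=st();c=camera('wrist');z=c['range_z']
a=np.radians(26.65);ex=np.array([np.cos(a),np.sin(a),0]);ey=np.array([-ex[1],ex[0],0]);n=-.5*ex+np.r_[0,0,.866];u1=.866*ex+np.r_[0,0,.5]
S=np.array([.5767,.3206,.1974])
W=np.array([(u,v,*pix(c,u,v,o,z[v,u])) for v in range(384) for u in range(512) if z[v,u]>0]);D=W[:,2:]-S
s,y,h=D@u1,D@ey,D@n
k=(np.hypot(s,y)<.032)&(h>.012)&(h<.05)
Q=np.c_[s,y][k&(h>.03)];print('head',k.sum(),len(Q),'h max',np.percentile(h[k],[50,99]));m=Q.mean(0);r=cv2.minAreaRect((Q*1000).astype(np.float32));w=np.linalg.svd(Q-m,full_matrices=False)[2][0];print(m,r,'angle from slope dir',np.degrees(np.arctan2(w[1],w[0])),'uv',W[k][:,:2].mean(0))
k=(np.hypot(s,y)>.005)&(np.hypot(s,y)<.0135)&(abs(h-.004)<.004);print('flange top h',k.sum(),np.percentile(h[k],[10,50,90]))
k=(abs(np.hypot(s,y)-.026)<.005)&(abs(h)<.004);print('hatch h',np.median(h[k]))
if k.any():
    U,V=map(int,W[(np.hypot(s,y)<.03)][:,:2].mean(0))
    im=c['image'][max(0,V-75):V+75,max(0,U-100):U+100];cv2.imwrite('pics/w9.png',cv2.resize(im,None,fx=4,fy=4,interpolation=cv2.INTER_CUBIC)[:,:,::-1])
E
python3 head.py
```

```text
t 31.08 [0.5646 0.3146 0.3027] yaw 116.54 w 0.0402 f 0.0 F [1.  0.1 0.5] M [-0.07  0.01  0.01] xt 0.6454 yt 0.0352
head 921 555 h max [0.03471932 0.04009413]
[ 0.00267151 -0.00028888] ((0.8205296993255615, -1.5959892272949219), (44.838340759277344, 9.544252395629883), 86.23033905029297) angle from slope dir -93.44118781711182 uv [256.88925081 198.25841477]
flange top h 201 [0.00062617 0.00407301 0.00538418]
hatch h 0.0001118683282585504
```

View pics/w9.png

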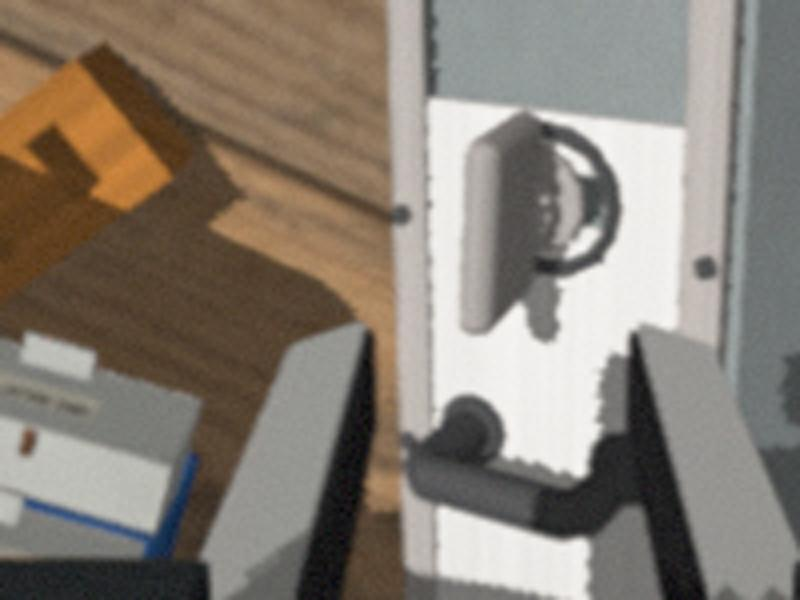

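```bash
cat >> head.py <<'E'
def fit(k):
    A=np.c_[s,y,h][k];m=A.mean(0);v=np.linalg.svd(A-m,full_matrices=False);return len(A),m.round(4),v[2][2].round(3),np.round(v[1]/np.sqrt(len(A)),4)
print('top face',fit((abs(y)<.02)&(h>.036)&(h<.043)&(abs(s)<.012)))
print('side face',fit((abs(y)<.019)&(h>.010)&(h<.033)&(abs(s)<.012)))
for h0 in np.arange(.006,.044,.004):
    k=(abs(y)<.018)&(abs(h-h0)<.002)&(abs(s)<.015); print(round(h0,3),k.sum(),np.percentile(s[k],[10,50,90]).round(4) if k.any() else '')
k=(s>.003)&(np.hypot(s,y)<.0125)&(abs(h-.004)<.0025);print('flange',fit(k))
for s0 in np.arange(.004,.022,.001):
    k=(abs(y)<.004)&(abs(s-s0)<.0005); print(round(s0,3),np.median(h[k]).round(4) if k.any() else '',end=' ')
E
python3 head.py
```

```text
t 31.13 [0.5643 0.3144 0.2999] yaw 116.56 w 0.0401 f 0.0 F [-0.2 -0.4 -1.2] M [-0.03  0.01  0.06] xt 0.6450 yt 0.0352
head 934 567 h max [0.03457045 0.04019033]
[ 0.00266138 -0.00013944] ((1.0456023216247559, -1.337778091430664), (44.883567810058594, 9.497017860412598), 86.88343811035156) angle from slope dir -93.16897804602559 uv [257.54925054 199.20021413]
flange top h 204 [0.00054348 0.00418715 0.00534067]
hatch h 0.00013664256024472263
top face (385, array([0.0021, 0.0006, 0.0385]), array([-0.264,  0.02 , -0.964]), array([0.0115, 0.0022, 0.0009]))
side face (384, array([0.0033, 0.0007, 0.0206]), array([ 0.993, -0.05 , -0.103]), array([0.0106, 0.0069, 0.0008]))
0.006 135 [0.0006 0.0045 0.0076]
0.01 51 [0.0009 0.0029 0.0052]
0.014 85 [0.0012 0.0025 0.0042]
0.018 55 [0.0016 0.0026 0.0035]
0.022 55 [0.0024 0.0033 0.0042]
0.026 58 [0.003  0.0038 0.0048]
0.03 64 [0.0036 0.0046 0.0055]
0.034 82 [0.0041 0.0051 0.0059]
0.038 334 [-0.0011  0.0023  0.0049]
0.042 14 [0.0006 0.0018 0.003 ]
flange (123, array([ 0.0061, -0.0007,  0.0042]), array([ 0.26 , -0.008,  0.966]), array([0.0056, 0.0018, 0.0008]))
0.004 0.0263 0.005 0.0315 0.006 0.0049 0.007 0.0044 0.008 0.0038 0.009 0.003 0.01 0.0047 0.011  0.012  0.013 -0.001 0.014 -0.0002 0.015 0.0027 0.016 0.0032 0.017 0.003 0.018 0.0023 0.019 0.0007 0.02 0.0002 0.021 0.0003
```

The last crop shows the flange inside the ring area but leaning. The fit says the screw is tipped about 8° upslope, with the flange's downslope edge riding on the seat ring. To fix it, I'll grip the head across its 46 mm width with the tool along the barrel, and press it down the normal and slightly upslope with a light squeeze so it can pivot flat.

>>> {"fn": "jog_arm", "kwargs": {
  "rows": [
    [[0,0,0],-7,0.07],
    [[0,0,0],-7,0.07],
    [[0,0,0],-7,0.07],
    [[0,0,0],-7,0.07],
    [[0,0,0],-7,0.07],
    [[0,0,0],-7,0.07],
    [[0,0,0],-7,0.07],
    [[0,0,0],-7,0.07],
    [[0,0,0],-7,0.07],
    [[0,0,0],-7,0.07],
    [[0,0,0],-7,0.07],
    [[0,0,0],-7,0.07]
  ]
}}

```text
time_s: 32.18
ee_pos: [0.5636, 0.314, 0.2959]
eef_rot: [-3.141, -0.003, -2.776]
force: [-0.9, -0.8, -0.5]
grip_width: 0.0697
grip_force: 0.0
```

>>> {"fn": "jog_arm", "kwargs": {
  "rows": [
    [[0,0,0.02],-6,0.07],
    [[0,0,0.02],0,0.07],
    [[0,0,0.02],0,0.07],
    [[0,0,0.015],0,0.07],
    [[0,0,0],0,0.07]
  ]
}}

```text
time_s: 32.6
ee_pos: [0.5624, 0.3135, 0.2177]
eef_rot: [3.141, -0.008, -2.677]
force: [0.0, -0.7, -0.5]
grip_width: 0.0702
grip_force: 0.0
```

```bash
python3 - <<'E'
from h import *
st();plan([.5664,.3155,.2036],206.65,2,w=.06)
E
```

```text
t 32.60 [0.5624 0.3135 0.2177] yaw -153.38 w 0.0702 f 0.0 F [ 0.  -0.7 -0.5] M [0.08 0.02 0.  ] xt 0.6429 yt 0.0352
[[[-0.0023, 0.0, 0.0071], -0.02, 0.06], [[-0.0022, 0.0, 0.007], -0.02, 0.06]]
```

Close lightly at 4 N, then press along the normal with an upslope bias.

>>> {"fn": "jog_arm", "kwargs": {
  "rows": [
    [[-0.0022,0,0.007],0,0.06],
    [[-0.0022,0,0.007],0,0.0],
    [[0,0,0],0,0.0],
    [[0,0,0],0,0.0],
    [[0,0,0],0,0.0],
    [[0,0,0],0,0.0]
  ],
  "squeeze": 6
}}

```text
time_s: 33.1
ee_pos: [0.5679, 0.3161, 0.2092]
eef_rot: [-3.141, 0.0, -2.676]
force: [0.4, -1.3, -0.6]
grip_width: 0.0462
grip_force: 6.0
```

>>> {"fn": "jog_arm", "kwargs": {
  "rows": [
    [[-0.0009,0,-0.0005],0,0.0],
    [[-0.0009,0,-0.0005],0,0.0],
    [[-0.0005,0,0.0009],0,0.0],
    [[-0.0005,0,0.0009],0,0.0],
    [[0,0,0],0,0.0]
  ]
}}

```text
time_s: 33.52
ee_pos: [0.5704, 0.3174, 0.209]
eef_rot: [-3.141, 0.001, -2.676]
force: [-3.2, -3.1, 5.2]
grip_width: 0.0461
grip_force: 6.0
```

```bash
python3 head.py | grep -v '^0.0[0-9]* [0-9]* \[\]'
```

```text
t 33.52 [0.5704 0.3174 0.209 ] yaw -153.32 w 0.0461 f 6.0 F [-3.2 -3.1  5.2] M [-0.66  0.57 -0.02] xt 0.6518 yt 0.0352
head 2722 2155 h max [0.03761719 0.049462  ]
[5.14436596e-03 1.65287970e-05] ((9.894675254821777, -0.2622795104980469), (63.87987518310547, 25.026912689208984), 88.80298614501953) angle from slope dir 89.47556328910926 uv [258.80235121 239.99338722]
flange top h 395 [0.00279968 0.00459485 0.00710912]
hatch h 2.718681609565149e-06
top face (1046, array([ 0.003 , -0.0002,  0.0381]), array([0.019, 0.001, 1.   ]), array([0.0115, 0.0024, 0.0009]))
side face (251, array([-0.0036, -0.0004,  0.0173]), array([ 0.997, -0.032, -0.067]), array([0.0075, 0.0065, 0.0046]))
0.006 359 [-0.0135 -0.0101  0.0075]
0.01 40 [-0.01    0.0065  0.0073]
0.014 132 [-0.0084 -0.0065 -0.0047]
0.018 15 [-0.0049 -0.0046 -0.0042]
0.022 23 [-0.0044 -0.0036 -0.0031]
0.026 15 [-0.0034 -0.0032 -0.0026]
0.03 20 [-0.0029 -0.0024 -0.0016]
0.034 109 [-0.0019  0.0067  0.0074]
0.038 931 [-0.0004  0.0031  0.0063]
0.042 10 [0.0016 0.0029 0.0039]
flange (193, array([ 0.0085, -0.0005,  0.0037]), array([-0.199, -0.   , -0.98 ]), array([0.0056, 0.0016, 0.0007]))
0.004 0.0386 0.005 0.0378 0.006 0.0375 0.007 0.0128 0.008 0.0036 0.009 0.0031 0.01 0.0029 0.011 0.0031 0.012  0.013  0.014 -0.0004 0.015 0.001 0.016 0.0028 0.017 0.0031 0.018 0.0027 0.019 0.0005 0.02 0.0001 0.021 -0.0001
```

The tilt persists: the base sits about 3 mm downslope of the ring centre. Gripping firmly, I'll lift 1.5 mm along the normal and carry the base 3.5 mm upslope. Then I'll loosen, press down, and swing the head back downslope.

>>> {"fn": "jog_arm", "kwargs": {
  "rows": [
    [[0,0,0],0,0.0],
    [[0,0,0],0,0.0],
    [[0.001,0,-0.0018],0,0.0],
    [[-0.001,0,-0.0006],0,0.0],
    [[-0.001,0,-0.0006],0,0.0],
    [[-0.001,0,-0.0006],0,0.0],
    [[0,0,0],0,0.0]
  ],
  "squeeze": 30
}}

```text
time_s: 34.15
ee_pos: [0.5722, 0.3184, 0.2116]
eef_rot: [-3.142, 0.0, -2.676]
force: [0.7, -2.6, -2.5]
grip_width: 0.0453
grip_force: 30.0
```

>>> {"fn": "jog_arm", "kwargs": {
  "rows": [
    [[-0.0004,0,0.0008],0,0.0],
    [[0.0009,0,0.0008],0,0.0],
    [[0.0009,0,0.0008],0,0.0],
    [[0.0009,0,0.0008],0,0.0],
    [[0.0009,0,0.0008],0,0.0],
    [[0.0009,0,0.0008],0,0.0],
    [[0,0,0],0,0.0]
  ],
  "squeeze": 6
}}

```text
time_s: 34.73
ee_pos: [0.5686, 0.3164, 0.2071]
eef_rot: [-3.141, 0.001, -2.676]
force: [3.0, -0.5, 2.1]
grip_width: 0.046
grip_force: 6.0
```

```bash
python3 head.py | grep -v '^0.0[0-9]* [0-9]* \[\]'
```

```text
t 34.73 [0.5686 0.3164 0.2071] yaw -153.33 w 0.0460 f 6.0 F [ 3.  -0.5  2.1] M [-0.16 -0.71 -0.01] xt 0.6497 yt 0.0351
head 2712 2195 h max [0.03729335 0.04953478]
[2.62904001e-03 8.87345116e-05] ((8.6857328414917, -0.09277725219726562), (63.855979919433594, 27.484638214111328), 89.2293472290039) angle from slope dir 89.55957285882019 uv [259.15597345 241.30678466]
flange top h 439 [0.00304643 0.00421108 0.00531858]
hatch h 1.8900283837153425e-05
top face (968, array([-0.0004, -0.0001,  0.0377]), array([0.009, 0.002, 1.   ]), array([0.0115, 0.0022, 0.0008]))
side face (215, array([ 0.0014, -0.0005,  0.0144]), array([-0.384, -0.363,  0.849]), array([0.0067, 0.0057, 0.0047]))
0.006 358 [-0.0132 -0.0089  0.0094]
0.01 75 [-0.0089  0.0045  0.0064]
0.014 103 [-0.0088  0.0033  0.0052]
0.018 9 [0.003  0.0031 0.0037]
0.022 10 [0.0032 0.0036 0.0039]
0.026 9 [0.0035 0.004  0.0041]
0.03 9 [0.0037 0.0038 0.0043]
0.034 159 [-0.0049  0.0034  0.004 ]
0.038 876 [-0.0035 -0.0002  0.0025]
0.042 1 [0.0011 0.0011 0.0011]
flange (275, array([ 0.0077, -0.    ,  0.0041]), array([-0.053,  0.004, -0.999]), array([0.0063, 0.0023, 0.0007]))
0.004 0.034 0.005 0.0122 0.006 0.0117 0.007 0.0045 0.008 0.0043 0.009 0.0043 0.01 0.0038 0.011 0.0035 0.012 -0.1634 0.013  0.014 -0.0003 0.015 0.0017 0.016 0.003 0.017 0.0029 0.018 0.0031 0.019 0.0016 0.02 0.0001 0.021 -0.0001
```

Nearly flat now (flange tilt ≈ 3° or less, top at 4 mm). I'll press along the normal, check, then release.

>>> {"fn": "jog_arm", "kwargs": {
  "rows": [
    [[0.0004,0,0.0004],0,0.0],
    [[-0.0005,0,0.0009],0,0.0],
    [[-0.0005,0,0.0009],0,0.0],
    [[-0.0004,0,0.0007],0,0.0],
    [[0,0,0],0,0.0]
  ]
}}

```text
time_s: 35.2
ee_pos: [0.5691, 0.3168, 0.2045]
eef_rot: [-3.142, -0.0, -2.676]
force: [-0.6, -2.9, 7.5]
grip_width: 0.0458
grip_force: 6.0
```

```bash
python3 head.py | grep -v '^0.0[0-9]* [0-9]* \[\]'
```

```text
t 35.20 [0.5691 0.3168 0.2045] yaw -153.32 w 0.0458 f 6.0 F [-0.6 -2.9  7.5] M [-0.52  0.1  -0.05] xt 0.6504 yt 0.0353
head 2910 2287 h max [0.03681832 0.04939194]
[ 0.00219    -0.00016261] ((7.9633331298828125, -0.07846450805664062), (63.66206741333008, 28.89854621887207), 89.2563247680664) angle from slope dir 89.4241267754916 uv [258.72027491 241.79209622]
flange top h 428 [0.00295151 0.00394175 0.00486272]
hatch h 3.0860153796126346e-05
top face (942, array([-0.0017, -0.0001,  0.0375]), array([-0.001,  0.001, -1.   ]), array([0.0114, 0.0021, 0.0008]))
side face (274, array([ 0.0022, -0.0004,  0.0173]), array([ 0.997, -0.025, -0.078]), array([0.008 , 0.007 , 0.0038]))
0.006 258 [-0.0134  0.0049  0.0096]
0.01 104 [-0.0094  0.0039  0.0064]
0.014 71 [0.0024 0.0029 0.0052]
0.018 22 [0.0024 0.0026 0.003 ]
0.022 18 [0.0026 0.0027 0.0028]
0.026 36 [0.0023 0.0025 0.003 ]
0.03 20 [0.0025 0.0026 0.0027]
0.034 214 [-0.006   0.0019  0.0028]
0.038 855 [-0.0046 -0.0017  0.001 ]
0.042 1 [-0.0021 -0.0021 -0.0021]
flange (284, array([ 0.0076, -0.0001,  0.004 ]), array([ 0.045, -0.013,  0.999]), array([0.0063, 0.0022, 0.0007]))
0.004 0.012 0.005 0.0117 0.006 0.0115 0.007 0.0044 0.008 0.0037 0.009 0.0042 0.01 0.0035 0.011 0.0035 0.012 -0.1648 0.013  0.014 -0.0005 0.015 0.0011 0.016 0.0029 0.017 0.0029 0.018 0.0031 0.019 0.0017 0.02 0.0002 0.021 0.0
```

The head is now square to the hatch: the face is constant at s = 2.6 mm, the head top is 37.5 mm above the hatch, and the angle is 89°. Unload, release and retreat.

>>> {"fn": "jog_arm", "kwargs": {
  "rows": [
    [[0.0006,0,-0.0011],0,0.0],
    [[0,0,0],0,0.055],
    [[0,0,0],0,0.065],
    [[0,0,0],0,0.065],
    [[0,0,-0.01],0,0.065],
    [[0,0,-0.02],0,0.065],
    [[0,0,-0.03],0,0.065],
    [[0,0,-0.03],0,0.065],
    [[0,0,0],0,0.065]
  ]
}}

```text
time_s: 36.0
ee_pos: [0.5696, 0.3172, 0.3024]
eef_rot: [3.142, 0.009, -2.676]
force: [-0.0, 0.7, 1.4]
grip_width: 0.0649
grip_force: 0.0
```

```bash
python3 head.py | grep -v '^0.0[0-9]* [0-9]* \[\]'
```

```text
t 36.00 [0.5696 0.3172 0.3024] yaw -153.30 w 0.0649 f 0.0 F [-0.   0.7  1.4] M [ 0.1   0.01 -0.01] xt 0.6510 yt 0.0354
head 798 562 h max [0.03610357 0.03914167]
[-0.00084966 -0.00095442] ((-1.6774251461029053, -0.9036712646484375), (45.08244705200195, 9.275288581848145), 88.58368682861328) angle from slope dir 88.11834573357109 uv [257.05012531 189.09774436]
flange top h 190 [0.00163202 0.00388988 0.00520311]
hatch h 7.628523640184099e-05
top face (383, array([-0.0015,  0.    ,  0.0375]), array([ 0.022, -0.003,  1.   ]), array([0.0115, 0.0021, 0.0008]))
side face (275, array([ 0.0031, -0.0002,  0.0201]), array([ 0.997, -0.027,  0.068]), array([0.0099, 0.0071, 0.0008]))
0.006 104 [0.0024 0.0063 0.0109]
0.01 50 [0.0027 0.0039 0.0064]
0.014 64 [0.0023 0.003  0.0056]
0.018 37 [0.0022 0.0027 0.0032]
0.022 34 [0.0022 0.0026 0.0032]
0.026 45 [0.0022 0.0027 0.0032]
0.03 40 [0.0022 0.0026 0.0031]
0.034 106 [-0.0055  0.0022  0.003 ]
0.038 342 [-0.0046 -0.0013  0.0013]
0.042 0 
flange (143, array([ 0.0075, -0.0002,  0.004 ]), array([0.039, 0.011, 0.999]), array([0.0062, 0.0023, 0.0008]))
0.004 0.0122 0.005 0.012 0.006 0.0103 0.007 0.0056 0.008 0.0039 0.009 0.0046 0.01 0.0039 0.011 0.0041 0.012 0.0023 0.013  0.014 -0.0004 0.015 0.0031 0.016 0.0031 0.017 0.0035 0.018 0.0023 0.019 0.0015 0.02 -0.0001 0.021 -0.0001
```

Flat, square, 88–89° turned, and the gripper is clear of everything. Handing in.

```bash
python3 -c "
from station import *
print(hand_in())"
```

```text
the job is handed in; nothing more can be done
None
```

The job is handed in after about 36 s of the 69 s allowed: the bolt is in the barrel, the hatch is shut with its slots lined up, and the thumbscrew is seated flat, turned about 88° and released; I could not see the cross-bar behind the wall, and the hand-in returned no result.

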